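# Pack a big bolt in a clip-lid tub and stack it

## Robot

A 6-joint arm with a two-finger parallel gripper is mounted at the origin on the work surface. World frame = base frame: x ahead of the robot, y to its left, z up, the work surface at z = 0. Lengths are in mm, angles in rad, forces in N, time in s.
With the tool pointing down it reaches from about 400 to 925 mm from the base axis. Payload 12.5 kg.
Tool frame: the origin (TCP) lies on the centre line of the jaws, within the pads' length; the fingertips stand 19 mm ahead of it and the grasp point (between the pads) is the TCP; y points along the fingers, x is the direction in which the jaws open and shut, and the axes are right-handed (so a half turn about y gives the same grasp; the last joint's range is limited). The gripper opens to 95 mm and grips with 3 to 60 N. Pads are 20 mm wide; open, the fingers measure 119 mm over their backs; the gripper's body (75 mm by 180 mm) begins 59 mm behind the grasp point.
Start: joints at [-1.338, 0.491, 1.559, -0, 1.092, -0.106], TCP at [207.745, -589.48, 233.661] pointing down, gripper open.
Joint ranges: [-3.1, 3.1], [-0.84, 2.19], [0.05, 2.79], [-1.13, 4.28], [0.06, 2.93], [-2.69, 2.69]. Speed limits (rad/s): [2.22, 2.22, 2.79, 3.14, 3.14, 3.14].

## Interface

Orientations are given as [roll, pitch, yaw] about the fixed x, y, z axes, in that order (R = Rz(yaw) Ry(pitch) Rx(roll)).
In Python, from cell import env gives the robot as it stands. The module is installed in compiled form; this text tells all that it offers.
- The arm moves only by the tool move_arm, never from a script. Its argument "rows" is a list of rows, each an object of numbers: "tx", "ty", "tz": the shift along the tool's x, y, z in cm; "rx", "ry", "rz": the turn, a rotation vector about the tool's x, y, z in rad; "grip": the opening in per cent of the stroke, from 0 (shut) to 100 (fully open). In form: [{"tx": .., "ty": .., "tz": .., "rx": .., "ry": .., "rz": .., "grip": ..}, ...]. A call has 1 to 10 rows; each row shifts and turns the commanded pose from where the row before left it, along the tool's axes as they then stand; what a row does not reach is not made up. A row lasts 1/12 s, in which the tool goes at most 41.7 mm and 7.16 degrees, less where a joint would pass 70% of its speed; a pose out of reach is approached as far as the arm can. A call is refused whole if a number of a shift passes 4.17 or a number of a turn 0.125, either way. A call with a gripper value outside its range is refused whole. The fingers move at their own pace and stop on an object; the grip force is fixed at half the most. Time passes only in rows, so rows that do not move let the fingers close. It gives the time, the measured TCP pose, the force and the opening at its end, in the units of the state.
- env.state(): the state, without advancing time (a new reading comes with each control period).
- env.read_camera(name): name is "scene" or "top" or "wrist"; returns (picture, depth): 420x560x3 uint8, blue, green, red; 420x560 float32, mm along the optical axis (not along the pixel's ray), 0 where there is no reading.
- env.calibration(name): a dict with "vertical_fov" (degrees; the focal length in pixels is half the picture's height over the tangent of half this angle, whatever the lens; pixels are square), "cx", "cy" (the principal point, pixels), "eye" and "rotation" of the camera in the world. Camera axes: x right, y up, looking along -z (the intrinsics and any distortion apply to the point x, -y, -z); pixel columns grow to the right and rows downward; lengths in mm; the calibration is good to about 2 mm. A picture is of the moment at which its call begins: read the wrist's pose just before it. calibration takes no time and is no camera call; for the wrist camera it gives the pose at the moment of the call.
- env.job_done(): hands the job in, once; it reports no verdict.
The state is a dict: "t": time; "joints": joint angles; "qvel": joint speeds; "tau": joint torques, N m; "eef_pos": TCP position; "tcp_rot": TCP orientation; "ft_force": force on the tool from outside, world axes, zero at the start; "moment": the same for the moment, N m; "opening": opening from 0.0 (shut) to 1.0 (fully open).
Only numpy, scipy, OpenCV 4.12 (cv2) and the standard library are available. Lean on these libraries where they do the work, as an engineer would, in place of code of your own. Each camera call takes 0.05 s, during which the arm holds its last target.

## Task

Lay the big bolt with its nut in the open storage tub, put the tub's own lid on and press it home until the catches at both ends have snapped over it. Then carry the closed tub to the other, full tub and lower it on top so that its foot nests squarely inside the raised border of that lid. Do not drop things in or on, leave the full tub where it stands and leave everything else on the bench alone.

Things in the scene. Friction and masses are not known exactly. Their poses are not given: they have to be found in the camera images.
- tub: Open empty grey plastic tub (0.24 kg, loose), a black spring catch at each end. Origin: centre of its foot; x along its length, y across, z up. Foot 150 (x) by 100 (y) mm, upright walls 3 mm thick, inside 144 by 94 mm, outward rim flange 172 by 116 mm. Underneath it is hollow (144 by 94 by 30 mm deep, open below), so it stacks over another lid's grip bar
- tub_floor (a point): centre of the tub's inner floor, 33 mm above its foot, where the bolt lies
- tub_rim (a point): centre of the tub's open mouth at rim height, 84 mm above its foot: the seated lid's origin comes here
- catch_a (a joint): spring catch at the tub's +x end, 40 mm wide (y), at x = 84 to 94 mm, up to z = 102 mm: a sloped face over a hook, its tip at x = 84.5, underside at z = 90 mm. A lid first rests on the slopes some 11 mm above its seat; pressing an end down with 7 to 12 N bends that catch outward until it snaps back over the lid's edge. 0 rad closed, about 0.1 when bent
- catch_b (a joint): the same spring catch at the tub's -x end. With both snapped, the tub can be lifted by the lid's grip bar
- lid: The tub's own lid, grey plastic plate 176 (x) by 116 (y) by 5 mm, 0.10 kg, loose, right way up on the bench. Origin: centre of the plate's underside, 20 mm above the bench as it lies; x along its length, z up; either way round fits. Below the plate a tapered lip 20 mm deep enters the tub's mouth with 2 mm play. On top a raised border, 6 mm high, 156 by 106 mm inside
- lid_grip (a point): top centre of the lid's solid grip bar: 76 mm long (lid's x), 14 mm wide (y), 26 mm high above the plate's top; this point is 31 mm above the lid's origin
- lid_press_a (a point): on the plate's top, 58 mm from the centre towards the lid's +x end: middle of the 40 mm long flat between the grip bar and the raised border, for pressing that end down
- lid_press_b (a point): the same flat at the lid's -x end
- full_tub: An identical tub, full (1.9 kg, loose), with an identical lid already snapped on (all one piece). Origin: centre of its foot; x along its length, z up. Its catches reach up to z = 102 mm and the lid's grip bar (76 by 14 mm, along x) to z = 115 mm
- nest (a point): centre of the top of the full tub's lid plate, 89 mm above its foot. The raised border round it is 6 mm high, 156 by 106 mm inside: the 150 by 100 mm foot of another tub nests in it with 3 mm play all round, either way round; the nested tub's origin is then at this point
- bolt: Big steel hexagon bolt with its nut run on, 0.36 kg, lying level on the bench. Origin on its axis at mid-length (15 mm above the bench while it lies), x along the shank. 120 mm long; shank 20 mm diameter; head (30 mm across flats, up to 35 mm over corners) from x = -60 to -47 mm, nut of the same width from x = +30 to +46 mm; bare shank to grip from x = -47 to +30 mm
- small_lid: bystander: a smaller grey lid, 110 by 80 mm, 32 mm high with its grip bar, of some other box; origin at the centre of its underside. Fits nothing here
- wrench: bystander: steel wrench 180 mm long, 8 mm high, lying flat, origin at mid-length
- spray_can: bystander: yellow spray can with black cap, 66 mm diameter, 190 mm tall, standing, origin at the centre of its foot
- hammer: bystander: hammer 270 mm long with wooden handle, lying, origin at mid-length
- jar: bystander: amber jar with dark cap, 72 mm diameter, 85 mm tall, standing, origin at the centre of its foot
Things that resemble listed ones, but are neither listed nor needed, are in the scene too. What is meant by the bolt is not brown, and is the larger of those in its own colour. Leave any white look-alike of the lid alone.

How it is judged:
By the outcome, as a careful person would: the job done as asked, in the order asked, and still so for the second after the job is handed in, with the robot touching nothing.
It also fails if it takes over 67 s, if anything falls off the work surface, if the arm or the gripper's body presses on something with over 40 N, if the wrist force passes 120 N, or if a joint passes its speed limit or range.

## Working session

There is one attempt and no reset: what is moved stays moved. The work goes in short steps, Python scripts to look and compute and a tool call to move; the robot and the scene stay as the last step left them, time stands still between calls to the robot, and variables do not carry over. Pictures are saved under pics/ and viewed, and the job is handed in when it is done.

Besides the shell and the picture viewer there is one more tool, called as a command line: name --argument value ..., lists and objects as JSON in quotes. move_arm: Moves the arm, as the interface text tells. Its arguments: {"type":"object","properties":{"rows":{"type":"array"}},"required":["rows"]}

```bash
mkdir -p pics; cat > h.py <<'E'
import numpy as np, cv2, pickle, sys
from cell import env
def snap(name,tag):
    c=env.calibration(name); st=env.state(); p,d=env.read_camera(name)
    pickle.dump((c,st,p,d),open(f'pics/{tag}.pkl','wb')); cv2.imwrite(f'pics/{tag}.png',p); return c,p,d
def load(tag):
    c,st,p,d=pickle.load(open(f'pics/{tag}.pkl','rb')); return c,p,d
E
python3 - <<'E'
from h import *
for n in('scene','top','wrist'):
    c,p,d=snap(n,n+'0'); print(n,c)
print(env.state())
E
```

```text
scene {'vertical_fov': 49.58390155095225, 'cx': 285.61977310320594, 'cy': 202.57069517277736, 'eye': array([1150.91610627, -509.29751584,  877.50331663]), 'rotation': array([0.78786835, 0.00522125, 0.90480725])}
top {'vertical_fov': 57.12880106700002, 'cx': 273.4911016123912, 'cy': 207.92947029706238, 'eye': array([ 419.58568172,   -7.63545674, 1269.79413971]), 'rotation': array([ 0.06906868, -0.0211118 , -1.5810502 ])}
wrist {'vertical_fov': 65.48974316429855, 'cx': 281.3975288782197, 'cy': 204.02557336768604, 'eye': array([ 271.25367377, -567.55304673,  384.49335225]), 'rotation': array([-0.24601481,  0.00217811, -1.23280641])}
{'t': 0.15, 'joints': array([-1.33761552e+00,  4.91433243e-01,  1.55934003e+00,  2.75355783e-05,
        1.09171393e+00, -1.05603419e-01]), 'qvel': array([-0.00219945, -0.00261006, -0.00022949,  0.00156869, -0.00115789,
       -0.00064415]), 'tau': array([ 1.37657633e-03, -6.12897205e+01, -2.58278972e+01,  6.92719524e-02,
        4.73479077e-02, -7.56755981e-05]), 'eef_pos': array([ 207.69682462, -589.29152527,  233.17790575]), 'tcp_rot': array([-1.57067775e+00,  8.86987891e-04, -1.23202475e+00]), 'ft_force': array([-0.64414617,  0.05778972,  0.36431014]), 'moment': array([ 0.00639235, -0.04780363, -0.01930994]), 'opening': 1.001466225915857}
```

View pics/top0.png

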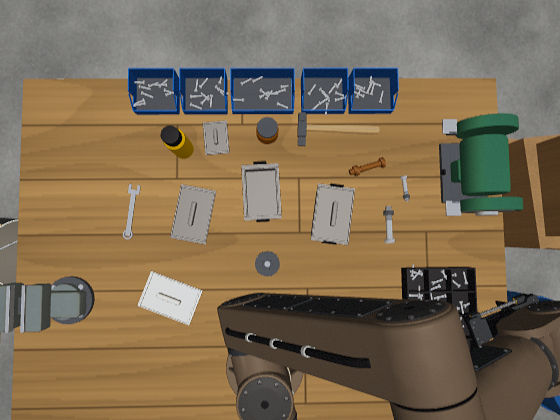

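View pics/scene0.png

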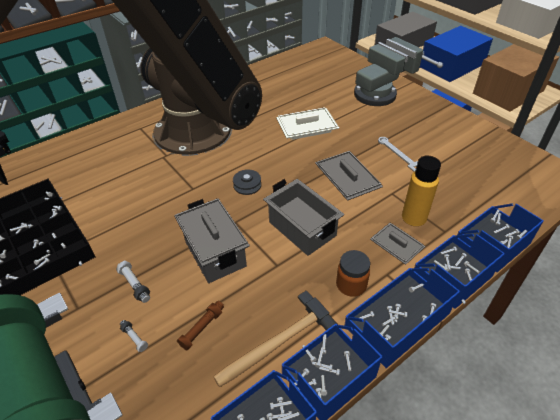

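View pics/wrist0.png

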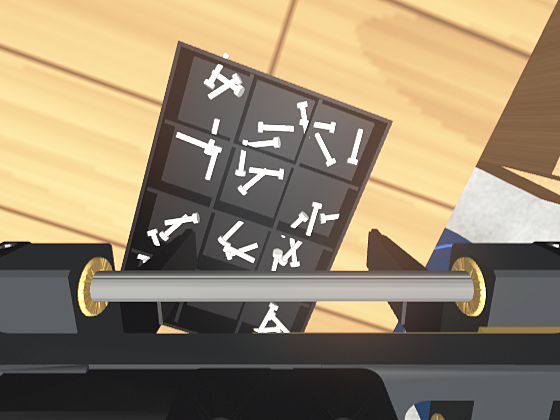

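The top view shows the bolt at about (390,225), the open tub at (262,190), the full tub at (332,214), the grey lid at (193,214), and the white look-alike lid at (170,297). Next I'll get coarse positions.

```bash
cat >> h.py <<'E'
from scipy.spatial.transform import Rotation as R
def cloud(c,d):
    h,w=d.shape; f=h/2/np.tan(np.radians(c['vertical_fov'])/2)
    v,u=np.mgrid[:h,:w].astype(float)
    x=(u-c['cx'])/f*d; y=-(v-c['cy'])/f*d
    P=np.stack([x,y,-d],-1)@R.from_euler('xyz',c['rotation']).as_matrix().T+c['eye']
    P[d<=0]=np.nan
    return P
def proj(c,X):
    X=np.atleast_2d(X); f=210/np.tan(np.radians(c['vertical_fov'])/2)
    q=(X-c['eye'])@R.from_euler('xyz',c['rotation']).as_matrix()
    return np.stack([c['cx']+f*q[:,0]/-q[:,2], c['cy']-f*q[:,1]/-q[:,2]],-1)
E
python3 - <<'E'
from h import *
c,p,d=load('top0'); P=cloud(c,d)
for u,v in [(100,250),(200,280),(300,160),(430,110),(60,130),(390,225),(262,190),(262,165),(332,214),(193,214),(405,187),(170,297),(215,140),(265,130),(130,210)]:
    print((u,v),P[v,u].round(1))
c2,p2,d2=load('scene0'); P2=cloud(c2,d2)
# height maps rows
for tag,PP in(('top',P),('scene',P2)):
  b=PP[...,2]; 
  m=(b>-20)&(b<20)&(PP[...,0]>350)&(PP[...,0]<800)&(abs(PP[...,1])<400); print(tag,np.nanmedian(b[m]),np.nanstd(b[m]))
cv2.imwrite('pics/topcrop.png',cv2.resize(p[150:320,130:430],None,fx=2.6,fy=2.6,interpolation=cv2.INTER_CUBIC))
E
```

```text
(100, 250) [375.3 528.7   1.2]
(200, 280) [275.1 205.2   2.5]
(300, 160) [ 667.2 -125.7   -3.2]
(430, 110) [ 835.8 -570.2   -2. ]
(60, 130) [772.3 669.4  -1.9]
(390, 225) [ 446.6 -412.9   23.7]
(262, 190) [563.7   1.9  28. ]
(262, 165) [635.4   0.8  83.2]
(332, 214) [ 479.5 -209.   113.1]
(193, 214) [486.9 220.4  46.9]
(405, 187) [ 571.4 -469.2   15.7]
(170, 297) [228.7 291.1  44.7]
(215, 140) [728.8 153.6  27.6]
(265, 130) [746.1  -9.5  82.5]
(130, 210) [504.1 432.4   6. ]
top -0.3394137680812719 3.8910620446067834
scene -0.6289464413073347 4.33509104956692
```

View pics/topcrop.png

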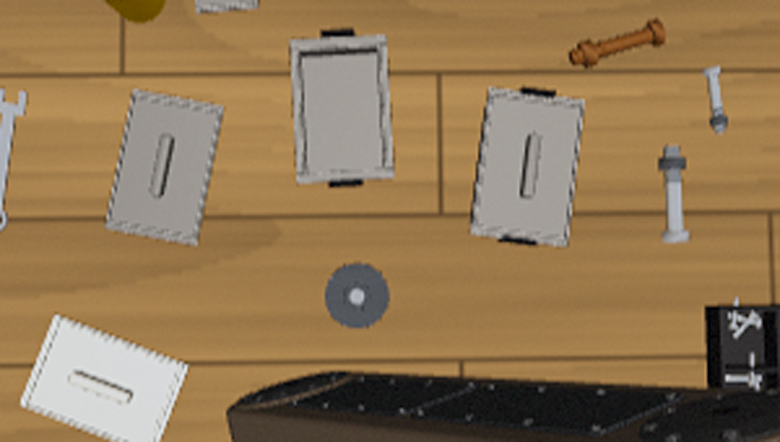

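```bash
cat > plan.py <<'E'
import numpy as np, json, sys
from cell import env
from scipy.spatial.transform import Rotation as R
# usage: plan.py grip  "x,y,z,psi,n" ... ; starts from measured pose
st=env.state(); p=st['eef_pos'].copy(); Rm=R.from_euler('xyz',st['tcp_rot'])
print('now',p.round(1),st['tcp_rot'].round(4),'F',st['ft_force'].round(1),'op',round(st['opening'],3),'t',round(st['t'],2))
g=float(sys.argv[1])
for w in sys.argv[2:]:
    x,y,z,psi,n=[float(a) for a in w.split(',')]; n=int(n)
    T=R.from_euler('xyz',[-np.pi/2,0,psi]); tgt=np.array([x,y,z]); rows=[]
    for i in range(n):
        dp=Rm.inv().apply((tgt-p)/(n-i))/10; dr=(Rm.inv()*T).as_rotvec()/(n-i)
        dp=dp.round(2); dr=dr.round(3)
        r={k:float(v) for k,v in zip(['tx','ty','tz','rx','ry','rz'],[*dp,*dr]) if abs(v)>1e-9}; r['grip']=g
        rows.append(r); p=p+Rm.apply(dp*10); Rm=Rm*R.from_rotvec(dr)
        if max(abs(dp))>4.1 or np.linalg.norm(dp)*10>41 or np.linalg.norm(dr)>.12: print('TOO FAST',dp,dr)
    print(json.dumps(rows))
E
python3 plan.py 60 "440,-412,200,-1.5708,9"
```

```text
now [ 207.7 -589.3  233.2] [-1.5707e+00  9.0000e-04 -1.2320e+00] F [-0.6  0.1  0.4] op 1.001 t 0.15
[{"tx": -1.0, "ty": 0.37, "tz": 3.09, "ry": 0.038, "grip": 60.0}, {"tx": -1.12, "ty": 0.37, "tz": 3.05, "ry": 0.038, "grip": 60.0}, {"tx": -1.23, "ty": 0.37, "tz": 3.0, "ry": 0.038, "grip": 60.0}, {"tx": -1.34, "ty": 0.37, "tz": 2.96, "ry": 0.037, "grip": 60.0}, {"tx": -1.45, "ty": 0.37, "tz": 2.9, "ry": 0.038, "grip": 60.0}, {"tx": -1.56, "ty": 0.37, "tz": 2.85, "ry": 0.037, "grip": 60.0}, {"tx": -1.67, "ty": 0.37, "tz": 2.79, "ry": 0.038, "grip": 60.0}, {"tx": -1.77, "ty": 0.37, "tz": 2.72, "ry": 0.037, "grip": 60.0}, {"tx": -1.88, "ty": 0.37, "tz": 2.65, "ry": 0.038, "rz": -0.001, "grip": 60.0}]
```

move_arm --rows '[{"tx": -1.0, "ty": 0.37, "tz": 3.1, "ry": 0.038, "grip": 60}, {"tx": -1.1, "ty": 0.37, "tz": 3.05, "ry": 0.038, "grip": 60}, {"tx": -1.25, "ty": 0.37, "tz": 3.0, "ry": 0.038, "grip": 60}, {"tx": -1.35, "ty": 0.37, "tz": 2.95, "ry": 0.037, "grip": 60}, {"tx": -1.45, "ty": 0.37, "tz": 2.9, "ry": 0.038, "grip": 60}, {"tx": -1.55, "ty": 0.37, "tz": 2.85, "ry": 0.037, "grip": 60}, {"tx": -1.65, "ty": 0.37, "tz": 2.8, "ry": 0.038, "grip": 60}, {"tx": -1.75, "ty": 0.37, "tz": 2.7, "ry": 0.037, "grip": 60}, {"tx": -1.9, "ty": 0.37, "tz": 2.65, "ry": 0.038, "grip": 60}, {"grip": 60}]'

```text
validation failed for argument at $.ro...
```

```bash
python3 - <<'E'
from h import *
c,p,d=snap('wrist','w1'); print(c); s=env.state(); print(s['eef_pos'],s['tcp_rot'],s['opening'],s['ft_force'])
E
```

```text
{'vertical_fov': 65.48974316429855, 'cx': 281.3975288782197, 'cy': 204.02557336768604, 'eye': array([ 271.25666342, -567.56535529,  384.57307103]), 'rotation': array([-0.24603191,  0.00201099, -1.23280668])}
[ 207.7489606  -589.34324198  233.29003821] [-1.57070498e+00  6.25222791e-04 -1.23195580e+00] 1.0019576991559243 [0.08439932 0.39388072 0.9317623 ]
```

View pics/w1.png

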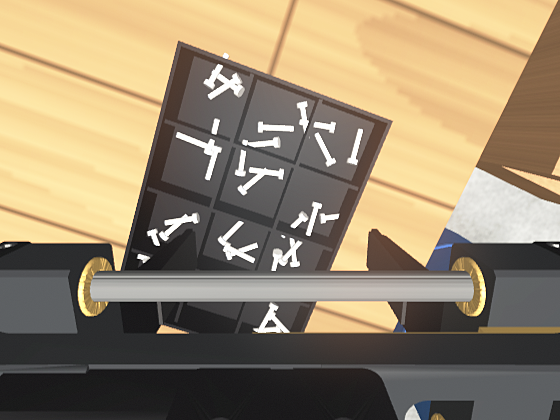

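The wrist view hasn't changed because the call was rejected; every key probably has to be given.

move_arm --rows '[{"tx": -1.0, "ty": 0.37, "tz": 3.1, "rx": 0, "ry": 0.038, "rz": 0, "grip": 60}, {"tx": -1.1, "ty": 0.37, "tz": 3.05, "rx": 0, "ry": 0.038, "rz": 0, "grip": 60}, {"tx": -1.25, "ty": 0.37, "tz": 3.0, "rx": 0, "ry": 0.038, "rz": 0, "grip": 60}, {"tx": -1.35, "ty": 0.37, "tz": 2.95, "rx": 0, "ry": 0.037, "rz": 0, "grip": 60}, {"tx": -1.45, "ty": 0.37, "tz": 2.9, "rx": 0, "ry": 0.038, "rz": 0, "grip": 60}, {"tx": -1.55, "ty": 0.37, "tz": 2.85, "rx": 0, "ry": 0.037, "rz": 0, "grip": 60}, {"tx": -1.65, "ty": 0.37, "tz": 2.8, "rx": 0, "ry": 0.038, "rz": 0, "grip": 60}, {"tx": -1.75, "ty": 0.37, "tz": 2.7, "rx": 0, "ry": 0.037, "rz": 0, "grip": 60}, {"tx": -1.9, "ty": 0.37, "tz": 2.65, "rx": 0, "ry": 0.038, "rz": 0, "grip": 60}, {"tx": 0, "ty": 0, "tz": 0, "rx": 0, "ry": 0, "rz": 0, "grip": 60}]'

```text
t: 1.03
eef_pos: [443.2, -408.9, 199.6]
tcp_rot: [-1.571, 0.001, -1.57]
ft_force: [0.3, -0.5, 0.3]
opening: 0.6
```

```bash
python3 - <<'E'
s=open('plan.py').read().replace(" if abs(v)>1e-9}","}").replace("float(v) for","float(v)+0.0 for"); open('plan.py','w').write(s)
from h import *
c,p,d=snap('wrist','w2'); print(c); s=env.state(); print(s['t'],s['eef_pos'],s['tcp_rot'],s['opening'],s['ft_force'])
E
```

```text
{'vertical_fov': 65.48974316429855, 'cx': 281.3975288782197, 'cy': 204.02557336768604, 'eye': array([ 510.63977767, -409.9097827 ,  350.91434446]), 'rotation': array([-0.24657185,  0.00253161, -1.57059729])}
1.0833 [ 441.7026703  -410.46726665  199.85450656] [-1.57124208e+00  6.66808374e-04 -1.56784755e+00] 0.5994643470373717 [-0.1486079  -0.4573215  -0.50732702]
```

View pics/w2.png

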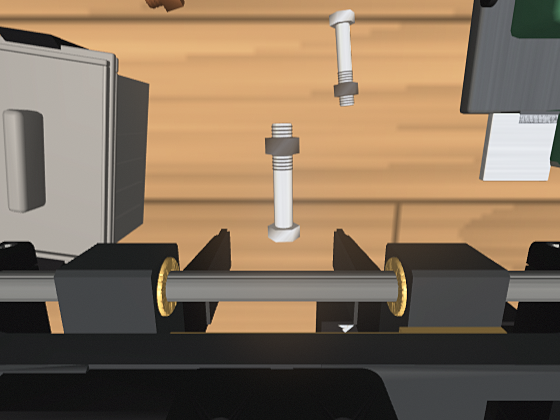

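The bolt runs from its nut end at (282,123) to its head at (284,240), with the full tub at the left edge. I'll project those pixels onto the axis plane.

```bash
cat >> h.py <<'E'
def ray(c,uv,z):
    uv=np.atleast_2d(uv).astype(float); f=210/np.tan(np.radians(c['vertical_fov'])/2)
    D=np.stack([(uv[:,0]-c['cx'])/f,-(uv[:,1]-c['cy'])/f,-np.ones(len(uv))],-1)@R.from_euler('xyz',c['rotation']).as_matrix().T
    return c['eye']+D*((z-c['eye'][2])/D[:,2])[:,None]
E
python3 - <<'E'
from h import *
c,p,d=load('w2')
cv2.imwrite('pics/w2c.png',cv2.resize(p[105:255,210:360],None,fx=4,fy=4,interpolation=cv2.INTER_CUBIC))
P=cloud(c,d)
print(ray(c,[(282,123),(284,238),(282,155),(283,222),(300,145),(265,145)],15).round(1))
m=(P[...,2]>8)&(P[...,2]<40)&(abs(P[...,0]-450)<90)&(abs(P[...,1]+412)<30)
Q=P[m]; print(len(Q),Q[:,0].min(),Q[:,0].max(),Q[:,2].max()); 
b=P[(P[...,2]>-30)&(P[...,2]<8)]; print(np.median(b[:,2]))
E
```

```text
[[ 509.5 -409.7   15. ]
 [ 387.9 -411.9   15. ]
 [ 477.8 -409.7   15. ]
 [ 406.2 -410.8   15. ]
 [ 487.9 -427.9   15. ]
 [ 487.8 -392.4   15. ]]
2725 389.36376892467547 509.53494440251967 32.83007480727241
0.3950497835337785
```

View pics/w2c.png

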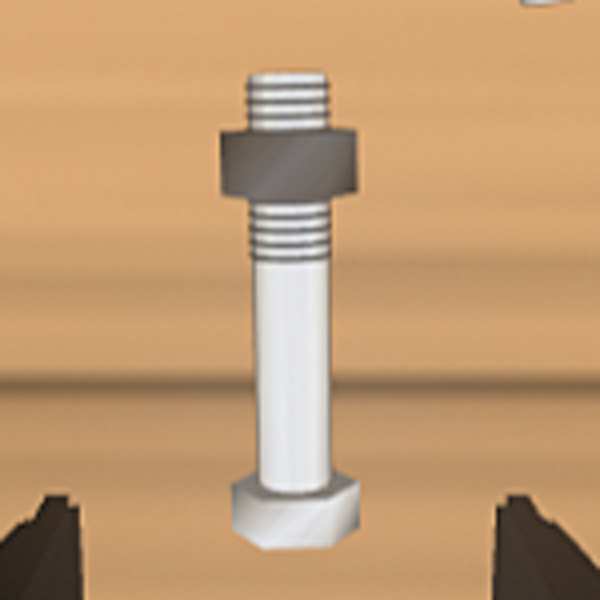

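```bash
python3 plan.py 60 "443,-410.5,40,-1.556,6" "443,-410.5,22,-1.556,2"
```

```text
now [ 441.7 -410.5  199.9] [-1.5712e+00  7.0000e-04 -1.5678e+00] F [-0.1 -0.5 -0.5] op 0.599 t 1.08
[{"tx": 0.0, "ty": 2.66, "tz": 0.02, "rx": 0.0, "ry": -0.002, "rz": 0.0, "grip": 60.0}, {"tx": 0.0, "ty": 2.67, "tz": 0.02, "rx": 0.0, "ry": -0.002, "rz": 0.0, "grip": 60.0}, {"tx": 0.0, "ty": 2.66, "tz": 0.02, "rx": 0.0, "ry": -0.002, "rz": 0.0, "grip": 60.0}, {"tx": 0.0, "ty": 2.67, "tz": 0.03, "rx": 0.0, "ry": -0.002, "rz": 0.0, "grip": 60.0}, {"tx": 0.01, "ty": 2.66, "tz": 0.02, "rx": 0.0, "ry": -0.002, "rz": 0.0, "grip": 60.0}, {"tx": 0.01, "ty": 2.67, "tz": 0.03, "rx": 0.0, "ry": -0.002, "rz": -0.001, "grip": 60.0}]
[{"tx": 0.0, "ty": 0.9, "tz": 0.0, "rx": 0.0, "ry": 0.0, "rz": 0.0, "grip": 60.0}, {"tx": -0.01, "ty": 0.9, "tz": 0.0, "rx": 0.0, "ry": 0.0, "rz": 0.0, "grip": 60.0}]
```

move_arm --rows '[{"tx": 0, "ty": 2.66, "tz": 0.03, "rx": 0, "ry": -0.002, "rz": 0, "grip": 60}, {"tx": 0, "ty": 2.66, "tz": 0.03, "rx": 0, "ry": -0.002, "rz": 0, "grip": 60}, {"tx": 0, "ty": 2.66, "tz": 0.03, "rx": 0, "ry": -0.002, "rz": 0, "grip": 60}, {"tx": 0, "ty": 2.66, "tz": 0.03, "rx": 0, "ry": -0.002, "rz": 0, "grip": 60}, {"tx": 0, "ty": 2.66, "tz": 0, "rx": 0, "ry": -0.002, "rz": 0, "grip": 60}, {"tx": 0, "ty": 2.66, "tz": 0, "rx": 0, "ry": -0.002, "rz": 0, "grip": 60}, {"tx": 0, "ty": 0.6, "tz": 0, "rx": 0, "ry": 0, "rz": 0, "grip": 60}, {"tx": 0, "ty": 0.6, "tz": 0, "rx": 0, "ry": 0, "rz": 0, "grip": 60}, {"tx": 0, "ty": 0, "tz": 0, "rx": 0, "ry": 0, "rz": 0, "grip": 60}]'

```text
t: 1.83
eef_pos: [440.8, -412.8, 28.6]
tcp_rot: [-1.571, 0.0, -1.559]
ft_force: [0.3, -0.5, 0.3]
opening: 0.596
```

move_arm --rows '[{"tx": -0.2, "ty": 0.6, "tz": 0.2, "rx": 0, "ry": 0, "rz": 0, "grip": 60}, {"tx": 0, "ty": 0, "tz": 0, "rx": 0, "ry": 0, "rz": 0, "grip": 10}, {"tx": 0, "ty": 0, "tz": 0, "rx": 0, "ry": 0, "rz": 0, "grip": 5}, {"tx": 0, "ty": 0, "tz": 0, "rx": 0, "ry": 0, "rz": 0, "grip": 0}, {"tx": 0, "ty": 0, "tz": 0, "rx": 0, "ry": 0, "rz": 0, "grip": 0}, {"tx": 0, "ty": 0, "tz": 0, "rx": 0, "ry": 0, "rz": 0, "grip": 0}, {"tx": 0, "ty": 0, "tz": 0, "rx": 0, "ry": 0, "rz": 0, "grip": 0}]'

```text
t: 2.42
eef_pos: [443.2, -410.4, 23.0]
tcp_rot: [-1.571, -0.0, -1.559]
ft_force: [-0.0, -0.3, 0.3]
opening: 0.236
```

```bash
python3 plan.py 0 "443,-410.5,100,-1.556,3" "470,-105,280,-1.556,10"
```

```text
now [ 443.2 -410.4   23. ] [-1.5705e+00 -4.0000e-04 -1.5590e+00] F [-0.  -0.3  0.3] op 0.236 t 2.42
[{"tx": 0.0, "ty": -2.57, "tz": -0.01, "rx": 0.0, "ry": -0.001, "rz": 0.0, "grip": 0.0}, {"tx": 0.01, "ty": -2.56, "tz": -0.01, "rx": 0.0, "ry": -0.001, "rz": 0.0, "grip": 0.0}, {"tx": 0.0, "ty": -2.57, "tz": 0.0, "rx": 0.0, "ry": -0.001, "rz": 0.0, "grip": 0.0}]
[{"tx": -3.05, "ty": -1.8, "tz": 0.32, "rx": 0.0, "ry": 0.0, "rz": 0.0, "grip": 0.0}, {"tx": -3.05, "ty": -1.8, "tz": 0.31, "rx": 0.0, "ry": 0.0, "rz": 0.0, "grip": 0.0}, {"tx": -3.05, "ty": -1.8, "tz": 0.32, "rx": 0.0, "ry": 0.0, "rz": 0.0, "grip": 0.0}, {"tx": -3.05, "ty": -1.8, "tz": 0.31, "rx": 0.0, "ry": 0.0, "rz": 0.0, "grip": 0.0}, {"tx": -3.05, "ty": -1.8, "tz": 0.32, "rx": 0.0, "ry": 0.0, "rz": 0.0, "grip": 0.0}, {"tx": -3.05, "ty": -1.8, "tz": 0.31, "rx": 0.0, "ry": 0.0, "rz": 0.0, "grip": 0.0}, {"tx": -3.05, "ty": -1.8, "tz": 0.32, "rx": 0.0, "ry": 0.0, "rz": 0.0, "grip": 0.0}, {"tx": -3.05, "ty": -1.8, "tz": 0.31, "rx": 0.0, "ry": 0.0, "rz": 0.0, "grip": 0.0}, {"tx": -3.05, "ty": -1.8, "tz": 0.32, "rx": 0.0, "ry": 0.0, "rz": 0.0, "grip": 0.0}, {"tx": -3.05, "ty": -1.81, "tz": 0.31, "rx": 0.0, "ry": 0.0, "rz": 0.0, "grip": 0.0}]
```

move_arm --rows '[{"tx": 0, "ty": -1.5, "tz": 0, "rx": 0, "ry": 0, "rz": 0, "grip": 0}, {"tx": 0, "ty": -3.1, "tz": 0, "rx": 0, "ry": 0, "rz": 0, "grip": 0}, {"tx": 0, "ty": -3.1, "tz": 0, "rx": 0, "ry": 0, "rz": 0, "grip": 0}, {"tx": -1.5, "ty": -3.0, "tz": 0.3, "rx": 0, "ry": 0, "rz": 0, "grip": 0}, {"tx": -2.5, "ty": -3.0, "tz": 0.3, "rx": 0, "ry": 0, "rz": 0, "grip": 0}, {"tx": -3.0, "ty": -2.6, "tz": 0.3, "rx": 0, "ry": 0, "rz": 0, "grip": 0}, {"tx": -3.0, "ty": -2.5, "tz": 0.3, "rx": 0, "ry": 0, "rz": 0, "grip": 0}, {"tx": -3.5, "ty": -1.8, "tz": 0.3, "rx": 0, "ry": 0, "rz": 0, "grip": 0}, {"tx": -3.5, "ty": -1.8, "tz": 0.3, "rx": 0, "ry": 0, "rz": 0, "grip": 0}, {"tx": -3.5, "ty": -1.5, "tz": 0.3, "rx": 0, "ry": 0, "rz": 0, "grip": 0}]'

```text
t: 3.25
eef_pos: [461.3, -203.4, 262.7]
tcp_rot: [-1.571, -0.0, -1.559]
ft_force: [1.7, 1.2, -4.3]
opening: 0.203
```

move_arm --rows '[{"tx": -3.5, "ty": -1.0, "tz": 0.3, "rx": 0, "ry": 0, "rz": 0, "grip": 0}, {"tx": -3.5, "ty": 0, "tz": 0.3, "rx": 0, "ry": 0, "rz": 0, "grip": 0}, {"tx": -2.0, "ty": 0, "tz": 0, "rx": 0, "ry": 0, "rz": 0, "grip": 0}, {"tx": -1.0, "ty": 0, "tz": 0, "rx": 0, "ry": 0, "rz": 0, "grip": 0}, {"tx": 0, "ty": 0, "tz": 0, "rx": 0, "ry": 0, "rz": 0, "grip": 0}, {"tx": 0, "ty": 0, "tz": 0, "rx": 0, "ry": 0, "rz": 0, "grip": 0}, {"tx": 0, "ty": 0, "tz": 0, "rx": 0, "ry": 0, "rz": 0, "grip": 0}]'

```text
t: 3.83
eef_pos: [466.6, -105.9, 271.5]
tcp_rot: [-1.571, -0.0, -1.56]
ft_force: [0.2, 0.6, -4.3]
opening: 0.206
```

```bash
python3 - <<'E'
from h import *
c,p,d=snap('wrist','w3'); print(c); s=env.state(); print(s['t'],s['eef_pos'],s['tcp_rot'],s['opening'],s['ft_force'])
E
```

```text
{'vertical_fov': 65.48974316429855, 'cx': 281.3975288782197, 'cy': 204.02557336768604, 'eye': array([ 534.06613024, -105.94402232,  422.82468841]), 'rotation': array([-2.46898932e-01,  1.00077882e-03, -1.56038971e+00])}
3.8833 [ 466.59818469 -106.08751476  271.47321845] [-1.57120378e+00 -1.49887591e-04 -1.56010717e+00] 0.2071703641097687 [ 0.46940045 -0.66325761 -3.3969477 ]
```

View pics/w3.png

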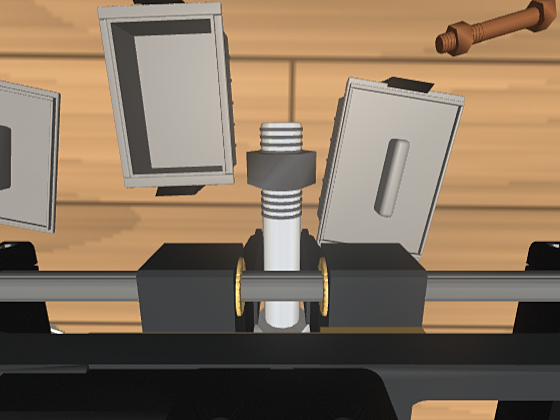

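Holding the bolt (opening 19.7 mm). The tub rim's corners are near (98,8), (222,2), (125,188) and (234,183); the full tub's lid is on the right with its bar from (400,140) to (383,215). I'll enlarge both.

```bash
python3 - <<'E'
from h import *
c,p,d=load('w3')
cv2.imwrite('pics/w3a.png',cv2.resize(p[0:200,85:245],None,fx=3,fy=3,interpolation=cv2.INTER_CUBIC))
cv2.imwrite('pics/w3b.png',cv2.resize(p[70:265,310:480],None,fx=3,fy=3,interpolation=cv2.INTER_CUBIC))
E
```

```text
(no output)
```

View pics/w3a.png

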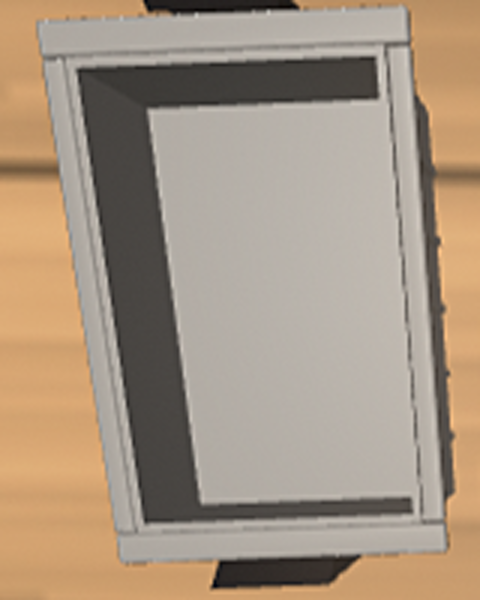

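View pics/w3b.png

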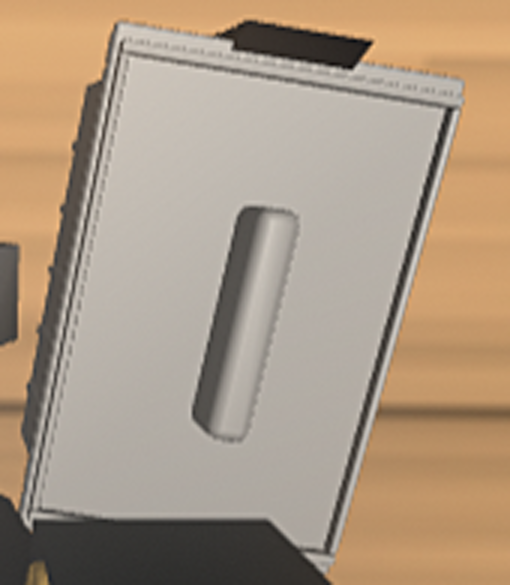

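```bash
cat >> h.py <<'E'
def rect(c,uv,z,off=(0,0),s=1):
    uv=(np.array(uv,float)+.5)/s-.5+np.array(off); X=ray(c,uv,z)[:,:2]
    # order TL TR BR BL ; x-axis of object from bottom to top
    ax=(X[0]+X[1]-X[2]-X[3])/2; ay=(X[0]+X[3]-X[1]-X[2])/2
    print('cen',X.mean(0).round(1),'len',np.linalg.norm(ax).round(1),'wid',np.linalg.norm(ay).round(1),'yaw x',np.arctan2(ax[1],ax[0]).round(4),'yaw y',(np.arctan2(ay[1],ay[0])-np.pi/2).round(4))
E
python3 - <<'E'
from h import *
c,p,d=load('w3')
rect(c,[(38,22),(408,8),(447,550),(120,563)],84,(85,0),3)
rect(c,[(77,70),(377,57),(413,515),(143,523)],84,(85,0),3)
rect(c,[(148,107),(380,100),(412,497),(202,504)],33,(85,0),3)
# full tub bar: top ends
o=(310,70)
q=lambda a:(np.array(a,float)+.5)/3-.5+np.array(o)
print('border in corners z95?',ray(c,[q((125,55)),q((447,108))],89).round(1))
print('plate/border outer top z95',ray(c,[q((118,22)),q((463,80))],95).round(1))
print('bar top',ray(c,[q((270,207)),q((230,440))],115).round(1))
P=cloud(c,d)
for nm,z0,z1,xy in(('bar',108,125,(480,-209)),('rim',76,92,(557,1))):
    m=(P[...,2]>z0)&(P[...,2]<z1)&(np.hypot(P[...,0]-xy[0],P[...,1]-xy[1])<130)
    Q=P[m]; print(nm,len(Q),np.median(Q,0).round(1))
    if nm=='bar':
        M=np.zeros(m.shape,np.uint8);M[m]=1; 
        r=cv2.minAreaRect(Q[:,:2].astype(np.float32)); print(r)
E
```

```text
cen [553.1   5.4] len 170.3 wid 115.2 yaw x 0.0438 yaw y 0.0473
cen [553.    5.8] len 143.5 wid 94.3 yaw x 0.0439 yaw y 0.0447
cen [553.1  10.4] len 144.5 wid 84.2 yaw x 0.0478 yaw y 0.0407
border in corners z95? [[ 566.4 -172.9   89. ]
 [ 551.1 -279.1   89. ]]
plate/border outer top z95 [[ 575.6 -168.9   95. ]
 [ 559.4 -279.8   95. ]]
bar top [[ 520.  -215.2  115. ]
 [ 445.1 -209.5  115. ]]
bar 1196 [ 483.3 -212.8  114.7]
((481.4095458984375, -213.45993041992188), (13.980253219604492, 75.81121063232422), 81.3663558959961)
rim 7904 [572.6  11.7  84.4]
```

```bash
python3 plan.py 0 "547,5.3,200,-1.533,6" "547,5.3,80,-1.533,5" | sed 's/"rx": [-0-9.]*, //g'
```

```text
now [ 466.6 -106.1  271.5] [-1.5712e+00 -1.0000e-04 -1.5601e+00] F [ 0.5 -0.7 -3.4] op 0.207 t 3.88
[{"tx": -1.84, "ty": 1.19, "tz": 1.36, "ry": -0.005, "rz": 0.0, "grip": 0.0}, {"tx": -1.84, "ty": 1.19, "tz": 1.37, "ry": -0.004, "rz": 0.0, "grip": 0.0}, {"tx": -1.83, "ty": 1.19, "tz": 1.38, "ry": -0.005, "rz": 0.0, "grip": 0.0}, {"tx": -1.82, "ty": 1.19, "tz": 1.38, "ry": -0.004, "rz": 0.0, "grip": 0.0}, {"tx": -1.82, "ty": 1.19, "tz": 1.39, "ry": -0.005, "rz": 0.0, "grip": 0.0}, {"tx": -1.81, "ty": 1.19, "tz": 1.41, "ry": -0.004, "rz": 0.0, "grip": 0.0}]
[{"tx": 0.0, "ty": 2.4, "tz": 0.0, "ry": 0.0, "rz": 0.0, "grip": 0.0}, {"tx": 0.0, "ty": 2.4, "tz": 0.0, "ry": 0.0, "rz": 0.0, "grip": 0.0}, {"tx": 0.0, "ty": 2.4, "tz": 0.0, "ry": 0.0, "rz": 0.0, "grip": 0.0}, {"tx": 0.0, "ty": 2.4, "tz": 0.0, "ry": 0.0, "rz": 0.0, "grip": 0.0}, {"tx": 0.0, "ty": 2.4, "tz": 0.0, "ry": 0.0, "rz": 0.0, "grip": 0.0}]
```

move_arm --rows '[{"tx": -1.8, "ty": 0.8, "tz": 1.4, "rx": 0, "ry": -0.005, "rz": 0, "grip": 0}, {"tx": -1.8, "ty": 0.8, "tz": 1.4, "rx": 0, "ry": -0.005, "rz": 0, "grip": 0}, {"tx": -1.8, "ty": 0.8, "tz": 1.4, "rx": 0, "ry": -0.005, "rz": 0, "grip": 0}, {"tx": -1.8, "ty": 0.8, "tz": 1.4, "rx": 0, "ry": -0.004, "rz": 0, "grip": 0}, {"tx": -1.85, "ty": 1.5, "tz": 1.4, "rx": 0, "ry": -0.004, "rz": 0, "grip": 0}, {"tx": -1.85, "ty": 2.5, "tz": 1.4, "rx": 0, "ry": -0.004, "rz": 0, "grip": 0}, {"tx": 0, "ty": 2.5, "tz": 0, "rx": 0, "ry": 0, "rz": 0, "grip": 0}, {"tx": 0, "ty": 2.5, "tz": 0, "rx": 0, "ry": 0, "rz": 0, "grip": 0}, {"tx": 0, "ty": 1.5, "tz": 0, "rx": 0, "ry": 0, "rz": 0, "grip": 0}, {"tx": 0, "ty": 0, "tz": 0, "rx": 0, "ry": 0, "rz": 0, "grip": 0}]'

```text
t: 4.72
eef_pos: [546.8, 5.0, 131.4]
tcp_rot: [-1.576, 0.001, -1.533]
ft_force: [-0.3, 0.3, -3.6]
opening: 0.207
```

```bash
python3 plan.py 0 "547,5.3,58,-1.533,6" | sed 's/"rx": [-0-9.]*, //g'
```

```text
now [546.8   5.  131.4] [-1.5765e+00  6.0000e-04 -1.5332e+00] F [-0.3  0.3 -3.6] op 0.207 t 4.72
[{"tx": 0.0, "ty": 1.22, "tz": 0.01, "ry": 0.0, "rz": 0.0, "grip": 0.0}, {"tx": 0.0, "ty": 1.22, "tz": 0.01, "ry": 0.0, "rz": 0.0, "grip": 0.0}, {"tx": -0.01, "ty": 1.23, "tz": 0.01, "ry": 0.0, "rz": 0.0, "grip": 0.0}, {"tx": 0.0, "ty": 1.22, "tz": 0.01, "ry": 0.0, "rz": 0.0, "grip": 0.0}, {"tx": -0.01, "ty": 1.23, "tz": 0.0, "ry": 0.0, "rz": 0.0, "grip": 0.0}, {"tx": 0.0, "ty": 1.22, "tz": 0.0, "ry": 0.0, "rz": -0.001, "grip": 0.0}]
```

move_arm --rows '[{"tx": 0, "ty": 2, "tz": 0, "rx": 0, "ry": 0, "rz": 0, "grip": 0}, {"tx": 0, "ty": 2, "tz": 0, "rx": 0, "ry": 0, "rz": 0, "grip": 0}, {"tx": 0, "ty": 1.5, "tz": 0, "rx": 0, "ry": 0, "rz": 0, "grip": 0}, {"tx": 0, "ty": 0.8, "tz": 0, "rx": 0, "ry": 0, "rz": 0, "grip": 0}, {"tx": 0, "ty": 0.3, "tz": 0, "rx": 0, "ry": 0, "rz": 0, "grip": 0}, {"tx": 0, "ty": 0, "tz": 0, "rx": 0, "ry": 0, "rz": 0, "grip": 0}, {"tx": 0, "ty": 0, "tz": 0, "rx": 0, "ry": 0, "rz": 0, "grip": 0}]'

```text
t: 5.3
eef_pos: [548.5, 5.6, 69.6]
tcp_rot: [-1.57, -0.0, -1.532]
ft_force: [-0.5, 0.5, -3.4]
opening: 0.203
```

move_arm --rows '[{"tx": 0, "ty": 0.7, "tz": 0, "rx": 0, "ry": 0, "rz": 0, "grip": 0}, {"tx": 0, "ty": 0.4, "tz": 0, "rx": 0, "ry": 0, "rz": 0, "grip": 0}, {"tx": 0, "ty": 0.1, "tz": 0, "rx": 0, "ry": 0, "rz": 0, "grip": 0}, {"tx": 0, "ty": 0.1, "tz": 0, "rx": 0, "ry": 0, "rz": 0, "grip": 0}, {"tx": 0, "ty": 0, "tz": 0, "rx": 0, "ry": 0, "rz": 0, "grip": 0}]'

```text
t: 5.72
eef_pos: [549.0, 5.8, 58.3]
tcp_rot: [-1.567, -0.001, -1.532]
ft_force: [-6.4, -0.4, 27.1]
opening: 0.203
```

move_arm --rows '[{"tx": 0, "ty": -0.15, "tz": 0, "rx": 0, "ry": 0, "rz": 0, "grip": 0}, {"tx": 0, "ty": 0, "tz": 0, "rx": 0, "ry": 0, "rz": 0, "grip": 0}, {"tx": 0, "ty": 0, "tz": 0, "rx": 0, "ry": 0, "rz": 0, "grip": 0}]'

```text
t: 5.97
eef_pos: [548.6, 5.9, 58.4]
tcp_rot: [-1.568, -0.0, -1.532]
ft_force: [-2.5, 0.5, 13.8]
opening: 0.203
```

```bash
python3 - <<'E'
from h import *
s=env.state(); print(s['t'],s['eef_pos'],s['tcp_rot'],s['opening'],s['ft_force'],s['moment'])
c,p,d=snap('wrist','w4')
E
```

```text
5.9667 [548.64959085   5.85575651  58.38717162] [-1.56845633e+00 -4.59006842e-04 -1.53187626e+00] 0.20260608327025775 [-2.54340153  0.50705203 13.83188876] [0.02101737 0.40070614 0.03113511]
```

View pics/w4.png

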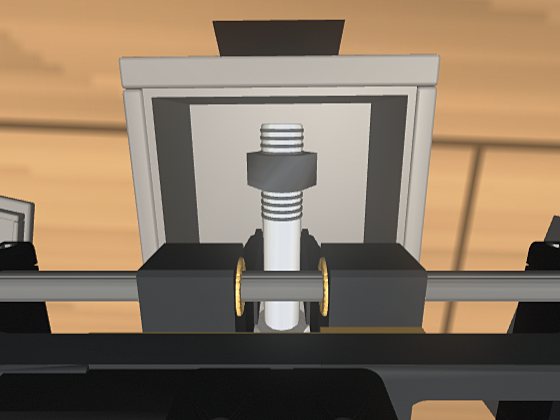

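The bolt is centred over the tub floor and in contact with it. I'll release and rise.

move_arm --rows '[{"tx": 0, "ty": -0.08, "tz": 0, "rx": 0, "ry": 0, "rz": 0, "grip": 0}, {"tx": 0, "ty": 0, "tz": 0, "rx": 0, "ry": 0, "rz": 0, "grip": 30}, {"tx": 0, "ty": 0, "tz": 0, "rx": 0, "ry": 0, "rz": 0, "grip": 45}, {"tx": 0, "ty": 0, "tz": 0, "rx": 0, "ry": 0, "rz": 0, "grip": 45}, {"tx": 0, "ty": -1, "tz": 0, "rx": 0, "ry": 0, "rz": 0, "grip": 45}, {"tx": 0, "ty": -3, "tz": 0, "rx": 0, "ry": 0, "rz": 0, "grip": 45}, {"tx": 0, "ty": -4, "tz": 0, "rx": 0, "ry": 0, "rz": 0, "grip": 45}, {"tx": 0, "ty": -4, "tz": 0, "rx": 0, "ry": 0, "rz": 0, "grip": 45}, {"tx": 0, "ty": -4, "tz": -1, "rx": 0, "ry": 0, "rz": 0, "grip": 45}, {"tx": 0, "ty": -2, "tz": -1, "rx": 0, "ry": 0, "rz": 0, "grip": 45}]'

```text
t: 6.85
eef_pos: [528.6, 5.1, 243.0]
tcp_rot: [-1.565, -0.001, -1.532]
ft_force: [0.4, 0.0, 0.2]
opening: 0.448
```

```bash
python3 plan.py 45 "450,110,235,-1.68,7" | sed 's/"rx": [-0-9.]*, //g'
```

```text
now [528.6   5.1 243. ] [-1.5653e+00 -9.0000e-04 -1.5318e+00] F [0.4 0.  0.2] op 0.448 t 6.85
[{"tx": -1.54, "ty": 0.11, "tz": -1.06, "ry": 0.021, "rz": 0.0, "grip": 45.0}, {"tx": -1.52, "ty": 0.11, "tz": -1.1, "ry": 0.021, "rz": 0.0, "grip": 45.0}, {"tx": -1.49, "ty": 0.11, "tz": -1.13, "ry": 0.021, "rz": 0.0, "grip": 45.0}, {"tx": -1.47, "ty": 0.11, "tz": -1.16, "ry": 0.021, "rz": 0.0, "grip": 45.0}, {"tx": -1.45, "ty": 0.11, "tz": -1.19, "ry": 0.021, "rz": 0.0, "grip": 45.0}, {"tx": -1.42, "ty": 0.11, "tz": -1.22, "ry": 0.022, "rz": 0.0, "grip": 45.0}, {"tx": -1.4, "ty": 0.11, "tz": -1.25, "ry": 0.021, "rz": 0.001, "grip": 45.0}]
```

move_arm --rows '[{"tx": -1.5, "ty": 0, "tz": -1.1, "rx": 0, "ry": 0.021, "rz": 0, "grip": 45}, {"tx": -1.5, "ty": 0, "tz": -1.1, "rx": 0, "ry": 0.021, "rz": 0, "grip": 45}, {"tx": -1.5, "ty": 0, "tz": -1.1, "rx": 0, "ry": 0.021, "rz": 0, "grip": 45}, {"tx": -1.5, "ty": 0, "tz": -1.1, "rx": 0, "ry": 0.021, "rz": 0, "grip": 45}, {"tx": -1.5, "ty": 0, "tz": -1.2, "rx": 0, "ry": 0.021, "rz": 0, "grip": 45}, {"tx": -1.5, "ty": 0, "tz": -1.2, "rx": 0, "ry": 0.021, "rz": 0, "grip": 45}, {"tx": -1.4, "ty": 0, "tz": -1.0, "rx": 0, "ry": 0.021, "rz": 0, "grip": 45}, {"tx": 0, "ty": 0, "tz": 0, "rx": 0, "ry": 0, "rz": 0, "grip": 45}, {"tx": 0, "ty": 0, "tz": 0, "rx": 0, "ry": 0, "rz": 0, "grip": 45}]'

```text
t: 7.6
eef_pos: [452.4, 111.3, 238.7]
tcp_rot: [-1.57, -0.0, -1.677]
ft_force: [-0.0, 0.2, -0.6]
opening: 0.451
```

```bash
python3 - <<'E'
from h import *
c,p,d=snap('wrist','w5'); print(c);s=env.state(); print(s['t'],s['eef_pos'],s['tcp_rot'],s['opening'],s['ft_force'])
E
```

```text
{'vertical_fov': 65.48974316429855, 'cx': 281.3975288782197, 'cy': 204.02557336768604, 'eye': array([519.26583706, 103.22670827, 390.0616359 ]), 'rotation': array([-2.45820600e-01,  1.15904501e-03, -1.67774835e+00])}
7.65 [452.74427764 110.79105872 238.48788069] [-1.56999693e+00 -7.61036150e-05 -1.67761365e+00] 0.4519025388607049 [-0.21252744  0.37251334 -0.03816282]
```

View pics/w5.png

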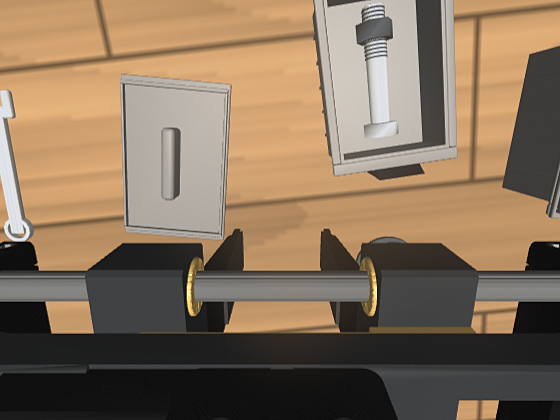

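The bolt lies flat and centred in the tub. The lid is fully visible, corners near (121,74), (231,84), (222,240) and (124,235), with its bar at (171,163).

```bash
python3 - <<'E'
from h import *
c,p,d=load('w5')
cv2.imwrite('pics/w5a.png',cv2.resize(p[65:250,110:245],None,fx=3.2,fy=3.2,interpolation=cv2.INTER_CUBIC))
P=cloud(c,d)
m=(P[...,2]>41)&(P[...,2]<60)&(np.hypot(P[...,0]-487,P[...,1]-220)<70)
Q=P[m]; print('bar',len(Q),np.median(Q[:,2]),cv2.minAreaRect(Q[:,:2].astype(np.float32)))
m=(P[...,2]>13)&(P[...,2]<60)&(np.hypot(P[...,0]-487,P[...,1]-220)<130)
Q=P[m]; print('lid',len(Q),np.median(Q[:,2]),cv2.minAreaRect(Q[:,:2].astype(np.float32)))
E
```

```text
bar 1065 50.85757043177426 ((488.4453125, 225.88058471679688), (13.14306354522705, 76.02619934082031), 78.81432342529297)
lid 16552 25.87824125901497 ((488.6947021484375, 226.24693298339844), (115.9087142944336, 176.37411499023438), 78.38603210449219)
```

View pics/w5a.png

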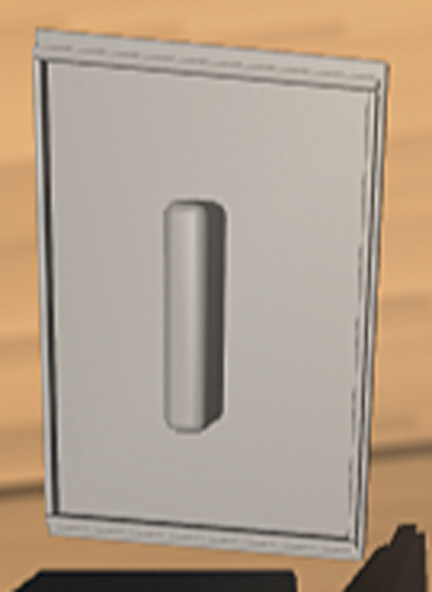

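```bash
python3 - <<'E'
from h import *
for tag in('w3','w5'):
  c,p,d=load(tag);P=cloud(c,d)
  for nm,xy in(('tub',(553,5)),('full',(481,-213))):
    m=(P[...,2]>76)&(P[...,2]<98)&(np.hypot(P[...,0]-xy[0],P[...,1]-xy[1])<115)
    # erode the flying pixels
    Q=P[m]; print(tag,nm,len(Q),cv2.minAreaRect(Q[:,:2].astype(np.float32)))
  print('mask floor bolt', [np.round(x,1) for x in cv2.minAreaRect(P[(P[...,2]>46)&(P[...,2]<72)&(np.hypot(P[...,0]-553,P[...,1]-5)<62)&(abs(P[...,1]-5)<30)][:,:2].astype(np.float32))[:2]])
E
python3 plan.py 45 "488.5,226,120,-1.7715,6" "488.5,226,48,-1.7715,4"| sed 's/"rx": [-0-9.]*, //g'
```

```text
w3 tub 8190 ((551.9563598632812, 5.800144195556641), (182.43748474121094, 116.5990219116211), 2.722377300262451)
w3 full 17149 ((483.62237548828125, -214.17799377441406), (115.79322052001953, 180.05064392089844), 81.6422119140625)
mask floor bolt [array([0., 0.]), array([0., 0.])]
w5 tub 6778 ((539.4691162109375, 5.135814666748047), (157.60861206054688, 116.50102233886719), 2.6722846031188965)
w5 full 481 ((430.5292663574219, -148.3564453125), (58.301021575927734, 9.46766185760498), 0.39717909693717957)
mask floor bolt [array([554.7,   5.7]), array([120. ,  34.8])]
now [452.7 110.8 238.5] [-1.5700e+00 -1.0000e-04 -1.6776e+00] F [-0.2  0.4 -0. ] op 0.452 t 7.65
[{"tx": -1.97, "ty": 1.97, "tz": 0.39, "ry": 0.016, "rz": 0.0, "grip": 45.0}, {"tx": -1.98, "ty": 1.98, "tz": 0.35, "ry": 0.016, "rz": 0.0, "grip": 45.0}, {"tx": -1.98, "ty": 1.97, "tz": 0.32, "ry": 0.015, "rz": 0.0, "grip": 45.0}, {"tx": -1.99, "ty": 1.98, "tz": 0.29, "ry": 0.016, "rz": 0.0, "grip": 45.0}, {"tx": -2.0, "ty": 1.97, "tz": 0.26, "ry": 0.015, "rz": 0.0, "grip": 45.0}, {"tx": -2.0, "ty": 1.98, "tz": 0.24, "ry": 0.016, "rz": 0.0, "grip": 45.0}]
[{"tx": 0.0, "ty": 1.8, "tz": 0.0, "ry": 0.0, "rz": 0.0, "grip": 45.0}, {"tx": 0.0, "ty": 1.8, "tz": 0.0, "ry": 0.0, "rz": 0.0, "grip": 45.0}, {"tx": 0.0, "ty": 1.8, "tz": 0.0, "ry": 0.0, "rz": 0.0, "grip": 45.0}, {"tx": 0.0, "ty": 1.8, "tz": 0.0, "ry": 0.0, "rz": 0.0, "grip": 45.0}]
```

move_arm --rows '[{"tx": -2, "ty": 2, "tz": 0.4, "rx": 0, "ry": 0.016, "rz": 0, "grip": 45}, {"tx": -2, "ty": 2, "tz": 0.35, "rx": 0, "ry": 0.016, "rz": 0, "grip": 45}, {"tx": -2, "ty": 2, "tz": 0.3, "rx": 0, "ry": 0.016, "rz": 0, "grip": 45}, {"tx": -2, "ty": 2, "tz": 0.3, "rx": 0, "ry": 0.016, "rz": 0, "grip": 45}, {"tx": -2, "ty": 2, "tz": 0.25, "rx": 0, "ry": 0.015, "rz": 0, "grip": 45}, {"tx": -1.95, "ty": 2, "tz": 0.25, "rx": 0, "ry": 0.015, "rz": 0, "grip": 45}, {"tx": 0, "ty": 2, "tz": 0, "rx": 0, "ry": 0, "rz": 0, "grip": 45}, {"tx": 0, "ty": 2, "tz": 0, "rx": 0, "ry": 0, "rz": 0, "grip": 45}, {"tx": 0, "ty": 0.5, "tz": 0, "rx": 0, "ry": 0, "rz": 0, "grip": 45}, {"tx": 0, "ty": 0, "tz": 0, "rx": 0, "ry": 0, "rz": 0, "grip": 45}]'

```text
t: 8.48
eef_pos: [488.4, 225.6, 71.8]
tcp_rot: [-1.573, -0.001, -1.773]
ft_force: [-0.8, -0.7, -0.9]
opening: 0.451
```

```bash
python3 plan.py 45 "488.6,226,46,-1.7715,4"| sed 's/"rx": [-0-9.]*, //g'
```

```text
now [488.4 225.6  71.8] [-1.5731e+00 -1.5000e-03 -1.7735e+00] F [-0.8 -0.7 -0.9] op 0.451 t 8.48
[{"tx": -0.01, "ty": 0.65, "tz": 0.0, "ry": 0.0, "rz": 0.0, "grip": 45.0}, {"tx": -0.01, "ty": 0.64, "tz": 0.01, "ry": -0.001, "rz": 0.0, "grip": 45.0}, {"tx": -0.01, "ty": 0.65, "tz": 0.0, "ry": 0.0, "rz": 0.001, "grip": 45.0}, {"tx": -0.02, "ty": 0.64, "tz": 0.01, "ry": -0.001, "rz": 0.0, "grip": 45.0}]
```

move_arm --rows '[{"tx": 0, "ty": 1.2, "tz": 0, "rx": 0, "ry": 0, "rz": 0, "grip": 45}, {"tx": 0, "ty": 0.8, "tz": 0, "rx": 0, "ry": 0, "rz": 0, "grip": 45}, {"tx": 0, "ty": 0.4, "tz": 0, "rx": 0, "ry": 0, "rz": 0, "grip": 45}, {"tx": 0, "ty": 0, "tz": 0, "rx": 0, "ry": 0, "rz": 0, "grip": 45}, {"tx": 0, "ty": 0, "tz": 0, "rx": 0, "ry": 0, "rz": 0, "grip": 45}]'

```text
t: 8.9
eef_pos: [488.7, 226.3, 49.5]
tcp_rot: [-1.57, 0.0, -1.773]
ft_force: [-0.1, -0.7, -0.7]
opening: 0.449
```

move_arm --rows '[{"tx": 0, "ty": 0.3, "tz": 0, "rx": 0, "ry": 0, "rz": 0, "grip": 45}, {"tx": 0, "ty": 0, "tz": 0, "rx": 0, "ry": 0, "rz": 0, "grip": 0}, {"tx": 0, "ty": 0, "tz": 0, "rx": 0, "ry": 0, "rz": 0, "grip": 0}, {"tx": 0, "ty": 0, "tz": 0, "rx": 0, "ry": 0, "rz": 0, "grip": 0}, {"tx": 0, "ty": 0, "tz": 0, "rx": 0, "ry": 0, "rz": 0, "grip": 0}, {"tx": 0, "ty": 0, "tz": 0, "rx": 0, "ry": 0, "rz": 0, "grip": 0}]'

```text
t: 9.4
eef_pos: [488.5, 226.5, 46.1]
tcp_rot: [-1.571, 0.0, -1.773]
ft_force: [0.5, -0.0, 0.5]
opening: 0.156
```

```bash
python3 - <<'E'
from h import *
s=env.state(); print(s['t'],s['eef_pos'],s['tcp_rot'],s['opening'],s['ft_force'])
E
```

```text
9.4 [488.45814848 226.45603531  46.10048999] [-1.57059944e+00  2.71818483e-05 -1.77295214e+00] 0.15623571809208672 [ 0.51284552 -0.01771097  0.47311989]
```

move_arm --rows '[{"tx": 0, "ty": -0.7, "tz": 0, "rx": 0, "ry": 0, "rz": 0, "grip": 0}, {"tx": 0, "ty": -2, "tz": 0, "rx": 0, "ry": 0, "rz": 0, "grip": 0}, {"tx": 0, "ty": -3, "tz": 0, "rx": 0, "ry": 0, "rz": 0, "grip": 0}, {"tx": 0, "ty": -4, "tz": 0, "rx": 0, "ry": 0, "rz": 0, "grip": 0}, {"tx": 0, "ty": -3, "tz": 0, "rx": 0, "ry": 0, "rz": 0, "grip": 0}, {"tx": 0, "ty": -1, "tz": 0, "rx": 0, "ry": 0, "rz": 0, "grip": 0}]'

```text
t: 9.9
eef_pos: [489.5, 226.9, 187.7]
tcp_rot: [-1.565, 0.003, -1.773]
ft_force: [0.6, -0.3, -0.0]
opening: 0.147
```

```bash
python3 plan.py 0 "552.6,5.7,180,-1.525,10" | sed 's/"rx": [-0-9.]*, //g'
```

```text
now [489.5 226.9 187.7] [-1.5654  0.0029 -1.7728] F [ 0.6 -0.3 -0. ] op 0.147 t 9.9
[{"tx": 2.04, "ty": 0.08, "tz": 1.06, "ry": -0.025, "rz": 0.0, "grip": 0.0}, {"tx": 2.07, "ty": 0.08, "tz": 1.01, "ry": -0.025, "rz": 0.0, "grip": 0.0}, {"tx": 2.09, "ty": 0.07, "tz": 0.96, "ry": -0.025, "rz": 0.0, "grip": 0.0}, {"tx": 2.11, "ty": 0.07, "tz": 0.91, "ry": -0.025, "rz": 0.0, "grip": 0.0}, {"tx": 2.14, "ty": 0.07, "tz": 0.85, "ry": -0.025, "rz": 0.0, "grip": 0.0}, {"tx": 2.16, "ty": 0.08, "tz": 0.8, "ry": -0.025, "rz": 0.0, "grip": 0.0}, {"tx": 2.17, "ty": 0.07, "tz": 0.74, "ry": -0.024, "rz": -0.001, "grip": 0.0}, {"tx": 2.19, "ty": 0.08, "tz": 0.69, "ry": -0.025, "rz": 0.0, "grip": 0.0}, {"tx": 2.21, "ty": 0.07, "tz": 0.64, "ry": -0.024, "rz": -0.001, "grip": 0.0}, {"tx": 2.23, "ty": 0.08, "tz": 0.59, "ry": -0.025, "rz": 0.0, "grip": 0.0}]
```

move_arm --rows '[{"tx": 2.05, "ty": 0, "tz": 1.05, "rx": 0, "ry": -0.025, "rz": 0, "grip": 0}, {"tx": 2.05, "ty": 0, "tz": 1.0, "rx": 0, "ry": -0.025, "rz": 0, "grip": 0}, {"tx": 2.1, "ty": 0, "tz": 0.95, "rx": 0, "ry": -0.025, "rz": 0, "grip": 0}, {"tx": 2.1, "ty": 0, "tz": 0.9, "rx": 0, "ry": -0.025, "rz": 0, "grip": 0}, {"tx": 2.15, "ty": 0, "tz": 0.85, "rx": 0, "ry": -0.025, "rz": 0, "grip": 0}, {"tx": 2.15, "ty": 0, "tz": 0.8, "rx": 0, "ry": -0.025, "rz": 0, "grip": 0}, {"tx": 2.2, "ty": 0, "tz": 0.75, "rx": 0, "ry": -0.025, "rz": 0, "grip": 0}, {"tx": 2.2, "ty": 0, "tz": 0.7, "rx": 0, "ry": -0.025, "rz": 0, "grip": 0}, {"tx": 2.2, "ty": 0, "tz": 0.65, "rx": 0, "ry": -0.024, "rz": 0, "grip": 0}, {"tx": 2.2, "ty": 0, "tz": 0.6, "rx": 0, "ry": -0.024, "rz": 0, "grip": 0}]'

```text
t: 10.73
eef_pos: [551.3, 4.2, 182.5]
tcp_rot: [-1.572, 0.0, -1.524]
ft_force: [0.1, -0.1, -0.6]
opening: 0.146
```

move_arm --rows '[{"tx": 0, "ty": 0, "tz": 0, "rx": 0, "ry": 0, "rz": 0, "grip": 0}, {"tx": 0, "ty": 0, "tz": 0, "rx": 0, "ry": 0, "rz": 0, "grip": 0}, {"tx": 0, "ty": 0, "tz": 0, "rx": 0, "ry": 0, "rz": 0, "grip": 0}]'

```text
t: 10.98
eef_pos: [551.0, 5.8, 182.6]
tcp_rot: [-1.572, 0.0, -1.526]
ft_force: [0.4, 0.2, -1.2]
opening: 0.147
```

```bash
python3 - <<'E'
from h import *
c,p,d=snap('wrist','w6');s=env.state(); print(s['t'],s['eef_pos'],s['tcp_rot'],s['opening'],s['ft_force'])
E
python3 plan.py 0 "552.6,5.7,135,-1.525,2" | sed 's/"rx": [-0-9.]*, //g'
```

```text
11.0333 [551.07549896   6.04271843 182.74009583] [-1.57156746e+00  1.12866401e-04 -1.52493792e+00] 0.14525687639513965 [-0.40650228 -0.20193489 -1.64095038]
now [551.1   6.  182.7] [-1.5716e+00  1.0000e-04 -1.5249e+00] F [-0.4 -0.2 -1.6] op 0.145 t 11.03
[{"tx": 0.02, "ty": 2.39, "tz": 0.08, "ry": 0.0, "rz": 0.0, "grip": 0.0}, {"tx": 0.02, "ty": 2.38, "tz": 0.07, "ry": 0.0, "rz": 0.0, "grip": 0.0}]
```

View pics/w6.png

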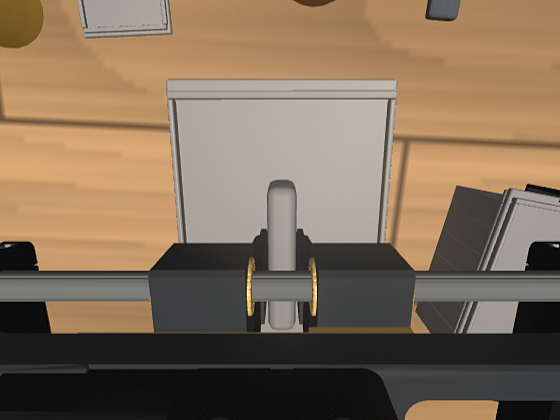

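move_arm --rows '[{"tx": 0, "ty": 2, "tz": 0.1, "rx": 0, "ry": 0, "rz": 0, "grip": 0}, {"tx": 0, "ty": 2, "tz": 0, "rx": 0, "ry": 0, "rz": 0, "grip": 0}, {"tx": 0, "ty": 1, "tz": 0, "rx": 0, "ry": 0, "rz": 0, "grip": 0}, {"tx": 0, "ty": 0.3, "tz": 0, "rx": 0, "ry": 0, "rz": 0, "grip": 0}, {"tx": 0, "ty": 0, "tz": 0, "rx": 0, "ry": 0, "rz": 0, "grip": 0}, {"tx": 0, "ty": 0, "tz": 0, "rx": 0, "ry": 0, "rz": 0, "grip": 0}]'

```text
t: 11.53
eef_pos: [552.8, 5.7, 130.6]
tcp_rot: [-1.57, -0.0, -1.525]
ft_force: [-0.5, 1.0, 0.4]
opening: 0.148
```

move_arm --rows '[{"tx": 0, "ty": 0.3, "tz": 0, "rx": 0, "ry": 0, "rz": 0, "grip": 0}, {"tx": 0, "ty": 0.2, "tz": 0, "rx": 0, "ry": 0, "rz": 0, "grip": 0}, {"tx": 0, "ty": 0.2, "tz": 0, "rx": 0, "ry": 0, "rz": 0, "grip": 0}, {"tx": 0, "ty": 0.1, "tz": 0, "rx": 0, "ry": 0, "rz": 0, "grip": 0}, {"tx": 0, "ty": 0, "tz": 0, "rx": 0, "ry": 0, "rz": 0, "grip": 0}]'

```text
t: 11.95
eef_pos: [552.5, 5.4, 121.9]
tcp_rot: [-1.571, -0.0, -1.525]
ft_force: [-0.6, 0.1, -1.0]
opening: 0.144
```

move_arm --rows '[{"tx": 0, "ty": 0.15, "tz": 0, "rx": 0, "ry": 0, "rz": 0, "grip": 0}, {"tx": 0, "ty": 0.1, "tz": 0, "rx": 0, "ry": 0, "rz": 0, "grip": 0}, {"tx": 0, "ty": 0, "tz": 0, "rx": 0, "ry": 0, "rz": 0, "grip": 0}]'

```text
t: 12.2
eef_pos: [553.0, 5.4, 120.0]
tcp_rot: [-1.569, -0.0, -1.525]
ft_force: [0.5, 0.1, 3.3]
opening: 0.146
```

Light contact (about 4 N) on the catch slopes. I'll release, rise, and look.

move_arm --rows '[{"tx": 0, "ty": 0, "tz": 0, "rx": 0, "ry": 0, "rz": 0, "grip": 40}, {"tx": 0, "ty": 0, "tz": 0, "rx": 0, "ry": 0, "rz": 0, "grip": 40}, {"tx": 0, "ty": 0, "tz": 0, "rx": 0, "ry": 0, "rz": 0, "grip": 40}, {"tx": 0, "ty": -1, "tz": 0, "rx": 0, "ry": 0, "rz": 0, "grip": 40}, {"tx": 0, "ty": -3, "tz": 0, "rx": 0, "ry": 0, "rz": 0, "grip": 40}, {"tx": 0, "ty": -2, "tz": -2, "rx": 0, "ry": 0, "rz": 0, "grip": 0}, {"tx": 0, "ty": 0, "tz": -3, "rx": 0, "ry": 0, "rz": 0, "grip": 0}, {"tx": 0, "ty": 0, "tz": -0.8, "rx": 0, "ry": 0, "rz": 0, "grip": 0}, {"tx": 0, "ty": 0, "tz": 0, "rx": 0, "ry": 0, "rz": 0, "grip": 0}]'

```text
t: 12.95
eef_pos: [493.1, 2.8, 180.4]
tcp_rot: [-1.571, -0.0, -1.525]
ft_force: [0.3, -0.3, 0.7]
opening: 0.179
```

```bash
python3 - <<'E'
from h import *
c,p,d=snap('wrist','w7');s=env.state(); print(s['t'],s['eef_pos'],s['tcp_rot'],s['opening'],s['ft_force'])
P=cloud(c,d)
m=(P[...,2]>88)&(P[...,2]<112)&(np.hypot(P[...,0]-553,P[...,1]-5)<120)
Q=P[m]; print(cv2.minAreaRect(Q[:,:2].astype(np.float32)),np.median(Q[:,2]))
for X in [(610,30),(610,-20),(500,30),(500,-20),(560,45),(560,-35)]:
    k=m&(np.hypot(P[...,0]-X[0],P[...,1]-X[1])<10); print(X,k.sum(),np.median(P[k][:,2]) if k.sum() else None)
E
```

```text
13.0 [494.57312138   2.73048336 180.2477833 ] [-1.56987363e+00 -2.66366221e-04 -1.52521949e+00] 0.1356969182761924 [ 0.34889096 -0.01234962 -0.03430467]
((547.8787841796875, 4.61712646484375), (175.210693359375, 116.51777648925781), 2.6128122806549072) 100.00680305411862
(610, 30) 808 100.026164676175
(610, -20) 802 99.94712331519075
(500, 30) 564 99.81520798183826
(500, -20) 561 99.78593487975212
(560, 45) 685 99.98662643479017
(560, -35) 671 99.86243521241127
```

View pics/w7.png

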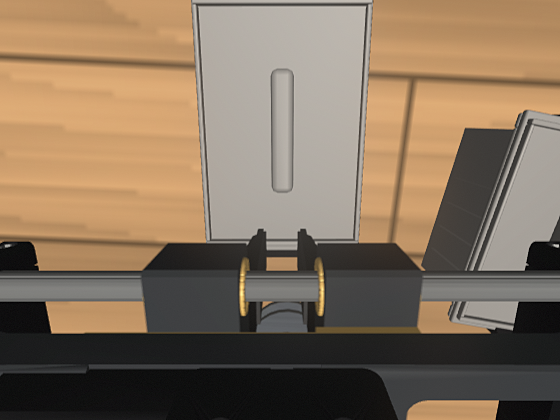

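The lid sits level, its plate top at z = 100 mm (resting on the slopes), and the shut fingers are above the -x flat. I'll press that end first.

move_arm --rows '[{"tx": 0, "ty": 2, "tz": 0, "rx": 0, "ry": 0, "rz": 0, "grip": 0}, {"tx": 0, "ty": 2, "tz": 0, "rx": 0, "ry": 0, "rz": 0, "grip": 0}, {"tx": 0, "ty": 1.2, "tz": 0, "rx": 0, "ry": 0, "rz": 0, "grip": 0}, {"tx": 0, "ty": 0.3, "tz": 0, "rx": 0, "ry": 0, "rz": 0, "grip": 0}, {"tx": 0, "ty": 0, "tz": 0, "rx": 0, "ry": 0, "rz": 0, "grip": 0}, {"tx": 0, "ty": 0, "tz": 0, "rx": 0, "ry": 0, "rz": 0, "grip": 0}]'

```text
t: 13.5
eef_pos: [495.4, 2.7, 124.7]
tcp_rot: [-1.571, -0.0, -1.525]
ft_force: [0.1, 0.5, -0.1]
opening: 0.006
```

move_arm --rows '[{"tx": 0, "ty": 0.3, "tz": 0, "rx": 0, "ry": 0, "rz": 0, "grip": 0}, {"tx": 0, "ty": 0.3, "tz": 0, "rx": 0, "ry": 0, "rz": 0, "grip": 0}, {"tx": 0, "ty": 0.3, "tz": 0, "rx": 0, "ry": 0, "rz": 0, "grip": 0}, {"tx": 0, "ty": 0, "tz": 0, "rx": 0, "ry": 0, "rz": 0, "grip": 0}]'

```text
t: 13.83
eef_pos: [495.5, 2.7, 115.8]
tcp_rot: [-1.568, -0.0, -1.525]
ft_force: [3.3, 0.9, 5.2]
opening: 0.007
```

move_arm --rows '[{"tx": 0, "ty": 0.2, "tz": 0, "rx": 0, "ry": 0, "rz": 0, "grip": 0}, {"tx": 0, "ty": 0.2, "tz": 0, "rx": 0, "ry": 0, "rz": 0, "grip": 0}, {"tx": 0, "ty": 0.2, "tz": 0, "rx": 0, "ry": 0, "rz": 0, "grip": 0}, {"tx": 0, "ty": 0, "tz": 0, "rx": 0, "ry": 0, "rz": 0, "grip": 0}]'

```text
t: 14.17
eef_pos: [495.0, 2.7, 110.1]
tcp_rot: [-1.57, -0.0, -1.525]
ft_force: [-2.0, -0.4, 10.6]
opening: 0.005
```

move_arm --rows '[{"tx": 0, "ty": 0.15, "tz": 0, "rx": 0, "ry": 0, "rz": 0, "grip": 0}, {"tx": 0, "ty": 0.15, "tz": 0, "rx": 0, "ry": 0, "rz": 0, "grip": 0}, {"tx": 0, "ty": 0, "tz": 0, "rx": 0, "ry": 0, "rz": 0, "grip": 0}]'

```text
t: 14.42
eef_pos: [495.1, 2.7, 108.9]
tcp_rot: [-1.568, -0.001, -1.525]
ft_force: [-8.0, 0.4, 38.3]
opening: 0.003
```

The -x end has bottomed out at 38 N. Next the +x end.

move_arm --rows '[{"tx": 0, "ty": -0.5, "tz": 0, "rx": 0, "ry": 0, "rz": 0, "grip": 0}, {"tx": 0, "ty": -2.5, "tz": 0, "rx": 0, "ry": 0, "rz": 0, "grip": 0}, {"tx": 0, "ty": -2.5, "tz": 1, "rx": 0, "ry": 0, "rz": 0, "grip": 0}, {"tx": 0, "ty": 0, "tz": 3.2, "rx": 0, "ry": 0, "rz": 0, "grip": 0}, {"tx": 0, "ty": 0, "tz": 3.2, "rx": 0, "ry": 0, "rz": 0, "grip": 0}, {"tx": 0, "ty": 0, "tz": 3.2, "rx": 0, "ry": 0, "rz": 0, "grip": 0}, {"tx": 0, "ty": 0, "tz": 1, "rx": 0, "ry": 0, "rz": 0, "grip": 0}, {"tx": 0, "ty": 1, "tz": 0, "rx": 0, "ry": 0, "rz": 0, "grip": 0}, {"tx": 0, "ty": 1, "tz": 0, "rx": 0, "ry": 0, "rz": 0, "grip": 0}, {"tx": 0, "ty": 0, "tz": 0, "rx": 0, "ry": 0, "rz": 0, "grip": 0}]'

```text
t: 15.25
eef_pos: [608.1, 8.2, 138.6]
tcp_rot: [-1.576, 0.001, -1.525]
ft_force: [0.0, -0.1, -0.7]
opening: 0.004
```

move_arm --rows '[{"tx": 0, "ty": 1, "tz": 0.2, "rx": 0, "ry": 0, "rz": 0, "grip": 0}, {"tx": 0, "ty": 0.4, "tz": 0, "rx": 0, "ry": 0, "rz": 0, "grip": 0}, {"tx": 0, "ty": 0.3, "tz": 0, "rx": 0, "ry": 0, "rz": 0, "grip": 0}, {"tx": 0, "ty": 0.3, "tz": 0, "rx": 0, "ry": 0, "rz": 0, "grip": 0}, {"tx": 0, "ty": 0.3, "tz": 0, "rx": 0, "ry": 0, "rz": 0, "grip": 0}, {"tx": 0, "ty": 0, "tz": 0, "rx": 0, "ry": 0, "rz": 0, "grip": 0}]'

```text
t: 15.75
eef_pos: [612.2, 8.2, 118.1]
tcp_rot: [-1.571, -0.0, -1.525]
ft_force: [-0.1, -0.1, 1.0]
opening: 0.002
```

move_arm --rows '[{"tx": 0, "ty": 0.2, "tz": 0, "rx": 0, "ry": 0, "rz": 0, "grip": 0}, {"tx": 0, "ty": 0.2, "tz": 0, "rx": 0, "ry": 0, "rz": 0, "grip": 0}, {"tx": 0, "ty": 0.2, "tz": 0, "rx": 0, "ry": 0, "rz": 0, "grip": 0}, {"tx": 0, "ty": 0, "tz": 0, "rx": 0, "ry": 0, "rz": 0, "grip": 0}]'

```text
t: 16.08
eef_pos: [612.6, 8.2, 112.7]
tcp_rot: [-1.57, -0.0, -1.525]
ft_force: [-0.6, 0.2, 0.9]
opening: -0.001
```

move_arm --rows '[{"tx": 0, "ty": 0.2, "tz": 0, "rx": 0, "ry": 0, "rz": 0, "grip": 0}, {"tx": 0, "ty": 0.1, "tz": 0, "rx": 0, "ry": 0, "rz": 0, "grip": 0}, {"tx": 0, "ty": 0, "tz": 0, "rx": 0, "ry": 0, "rz": 0, "grip": 0}]'

```text
t: 16.33
eef_pos: [612.6, 8.1, 109.4]
tcp_rot: [-1.571, -0.0, -1.525]
ft_force: [1.1, -0.3, 0.3]
opening: 0.004
```

move_arm --rows '[{"tx": 0, "ty": 0.15, "tz": 0, "rx": 0, "ry": 0, "rz": 0, "grip": 0}, {"tx": 0, "ty": 0.1, "tz": 0, "rx": 0, "ry": 0, "rz": 0, "grip": 0}, {"tx": 0, "ty": 0, "tz": 0, "rx": 0, "ry": 0, "rz": 0, "grip": 0}]'

```text
t: 16.58
eef_pos: [612.6, 8.2, 108.3]
tcp_rot: [-1.57, -0.0, -1.525]
ft_force: [-2.9, 0.2, 15.2]
opening: 0.005
```

move_arm --rows '[{"tx": 0, "ty": -0.5, "tz": 0, "rx": 0, "ry": 0, "rz": 0, "grip": 0}, {"tx": 0, "ty": -3, "tz": 0, "rx": 0, "ry": 0, "rz": 0, "grip": 0}, {"tx": 0, "ty": -3, "tz": -2, "rx": 0, "ry": 0, "rz": 0, "grip": 0}, {"tx": 0, "ty": -3, "tz": -3, "rx": 0, "ry": 0, "rz": 0, "grip": 30}, {"tx": 0, "ty": -1, "tz": -3.5, "rx": 0, "ry": 0, "rz": 0, "grip": 30}, {"tx": 0, "ty": 0, "tz": -3, "rx": 0, "ry": 0, "rz": 0, "grip": 40}, {"tx": 0, "ty": 0, "tz": -1, "rx": 0, "ry": 0, "rz": 0, "grip": 40}, {"tx": 0, "ty": 0, "tz": 0, "rx": 0, "ry": 0, "rz": 0, "grip": 40}]'

```text
t: 17.25
eef_pos: [486.4, 2.5, 211.9]
tcp_rot: [-1.571, -0.0, -1.525]
ft_force: [0.4, -0.2, 0.5]
opening: 0.296
```

```bash
python3 - <<'E'
from h import *
c,p,d=snap('wrist','w8');s=env.state(); print(s['t'],s['eef_pos'],s['tcp_rot'],s['opening'],s['ft_force'])
P=cloud(c,d)
for X in [(625,35),(620,8),(625,-15),(610,30),(610,-20),(500,30),(500,-20),(560,45),(560,-35)]:
    k=(np.hypot(P[...,0]-X[0],P[...,1]-X[1])<10); print(X,k.sum(),np.median(P[k][:,2]) if k.sum() else None)
snap('scene','s8'); c,p,d=load('s8')
u,v=proj(c,(553,5,95))[0].astype(int); print(u,v)
cv2.imwrite('pics/s8c.png',cv2.resize(p[max(0,v-75):v+75,u-90:u+90],None,fx=4,fy=4,interpolation=cv2.INTER_CUBIC))
E
```

```text
17.3 [488.09067599   2.41648384 211.81197066] [-1.57017277e+00 -1.78900383e-04 -1.52533159e+00] 0.3375148439799141 [-0.6748908   0.03578527  0.40871106]
(625, 35) 632 89.79577943167203
(620, 8) 599 89.34171269085635
(625, -15) 650 89.60602056944668
(610, 30) 579 89.3570256853626
(610, -20) 570 89.34726336476925
(500, 30) 5747 312.6051455152061
(500, -20) 3710 295.06693183548407
(560, 45) 493 89.45099686889398
(560, -35) 493 89.2885176738684
301 202
```

View pics/w8.png

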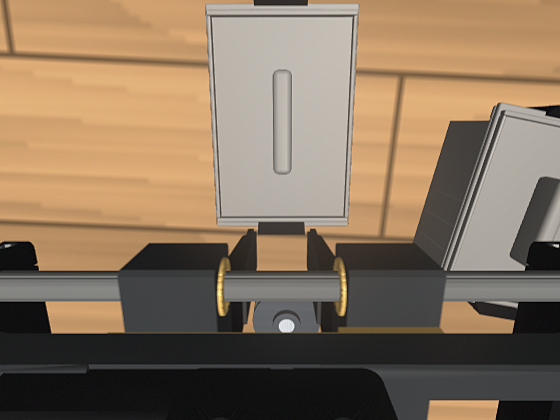

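View pics/s8c.png

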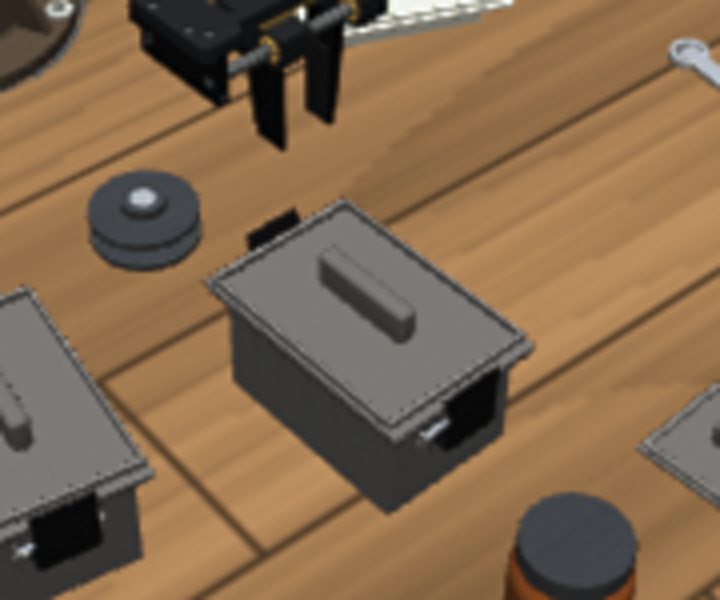

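The plate top is at 89.4 mm on every visible part (seated), and both black catches overlap the lid's edge. A closer look at the catches, and a fresh measure of both tubs.

```bash
python3 - <<'E'
from h import *
c,p,d=load('w8'); P=cloud(c,d)
cv2.imwrite('pics/w8c.png',np.hstack([cv2.resize(p[0:45,200:370],None,fx=4,fy=4,interpolation=cv2.INTER_CUBIC)[:180], ]))
cv2.imwrite('pics/w8d.png',np.vstack([cv2.resize(p[0:50,200:370],None,fx=4,fy=4,interpolation=cv2.INTER_CUBIC),cv2.resize(p[200:245,200:370],None,fx=4,fy=4,interpolation=cv2.INTER_CUBIC)]))
m=(P[...,2]>86)&(P[...,2]<99)&(np.hypot(P[...,0]-553,P[...,1]-5)<110)&(abs(P[...,1]-5)<70)&(P[...,0]>440)
print('lid',cv2.minAreaRect(P[m][:,:2].astype(np.float32)))
m=(P[...,2]>107)&(P[...,2]<125)&(np.hypot(P[...,0]-553,P[...,1]-5)<60)
print('bar',cv2.minAreaRect(P[m][:,:2].astype(np.float32)))
# black catch pixels, front end
g=p.max(2)<60
for r in(slice(0,12),slice(215,240)):
  k=g[r]; PP=P[r][k]; PP=PP[abs(PP[:,1]-5)<30]; print(len(PP), np.percentile(PP,[2,50,98],axis=0).round(1) if len(PP) else '')
E
```

```text
lid ((550.9036865234375, 4.640125274658203), (180.46319580078125, 116.34115600585938), 2.6774322986602783)
bar ((551.755859375, 4.3876776695251465), (75.00102996826172, 13.963329315185547), 2.181257724761963)
262 [[637.7  -8.5  90.6]
 [639.4  10.   93. ]
 [641.   28.5  95. ]]
314 [[461.2 -17.3  90.1]
 [496.    7.5 198.2]
 [498.   21.9 209.4]]
```

View pics/w8d.png

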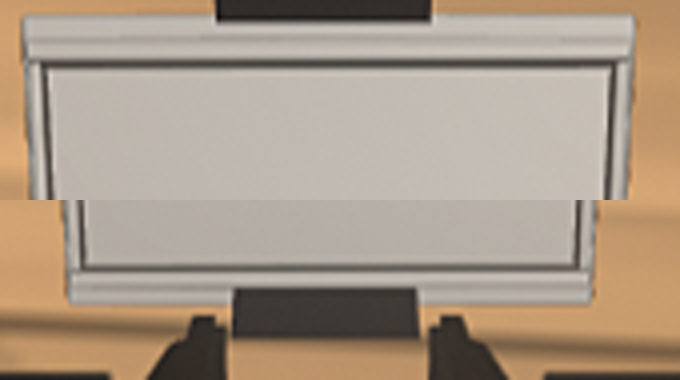

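Both catches visibly hook over the lid's edge, with the +x tip at x ≈ 637 against an expected 636. Next I'll grip the bar.

```bash
python3 plan.py 40 "552,4.7,150,-1.528,4" | sed 's/"rx": [-0-9.]*, //g'
```

```text
now [489.    2.4 211.6] [-1.5700e+00 -2.0000e-04 -1.5253e+00] F [ 0.3 -0.9  0.3] op 0.369 t 17.35
[{"tx": 0.01, "ty": 1.54, "tz": 1.58, "ry": 0.001, "rz": 0.0, "grip": 40.0}, {"tx": 0.01, "ty": 1.54, "tz": 1.57, "ry": 0.001, "rz": 0.0, "grip": 40.0}, {"tx": 0.01, "ty": 1.54, "tz": 1.58, "ry": 0.0, "rz": 0.0, "grip": 40.0}, {"tx": 0.02, "ty": 1.55, "tz": 1.57, "ry": 0.001, "rz": 0.0, "grip": 40.0}]
```

move_arm --rows '[{"tx": 0, "ty": 0.7, "tz": 1.6, "rx": 0, "ry": 0.001, "rz": 0, "grip": 40}, {"tx": 0, "ty": 1.0, "tz": 1.6, "rx": 0, "ry": 0.001, "rz": 0, "grip": 40}, {"tx": 0, "ty": 1.5, "tz": 1.6, "rx": 0, "ry": 0.001, "rz": 0, "grip": 40}, {"tx": 0, "ty": 2, "tz": 1.5, "rx": 0, "ry": 0, "rz": 0, "grip": 40}, {"tx": 0, "ty": 2, "tz": 0, "rx": 0, "ry": 0, "rz": 0, "grip": 40}, {"tx": 0, "ty": 1, "tz": 0, "rx": 0, "ry": 0, "rz": 0, "grip": 40}, {"tx": 0, "ty": 0.8, "tz": 0, "rx": 0, "ry": 0, "rz": 0, "grip": 40}, {"tx": 0, "ty": 0.4, "tz": 0, "rx": 0, "ry": 0, "rz": 0, "grip": 40}, {"tx": 0, "ty": 0, "tz": 0, "rx": 0, "ry": 0, "rz": 0, "grip": 40}, {"tx": 0, "ty": 0, "tz": 0, "rx": 0, "ry": 0, "rz": 0, "grip": 40}]'

```text
t: 18.18
eef_pos: [551.4, 5.2, 118.0]
tcp_rot: [-1.57, -0.0, -1.528]
ft_force: [0.7, 0.3, 0.5]
opening: 0.403
```

move_arm --rows '[{"tx": 0, "ty": 0.5, "tz": 0, "rx": 0, "ry": 0, "rz": 0, "grip": 40}, {"tx": 0, "ty": 0.2, "tz": 0, "rx": 0, "ry": 0, "rz": 0, "grip": 40}, {"tx": 0, "ty": 0, "tz": 0, "rx": 0, "ry": 0, "rz": 0, "grip": 0}, {"tx": 0, "ty": 0, "tz": 0, "rx": 0, "ry": 0, "rz": 0, "grip": 0}, {"tx": 0, "ty": 0, "tz": 0, "rx": 0, "ry": 0, "rz": 0, "grip": 0}, {"tx": 0, "ty": 0, "tz": 0, "rx": 0, "ry": 0, "rz": 0, "grip": 0}, {"tx": 0, "ty": 0, "tz": 0, "rx": 0, "ry": 0, "rz": 0, "grip": 0}]'

```text
t: 18.77
eef_pos: [551.1, 5.3, 110.6]
tcp_rot: [-1.57, -0.0, -1.528]
ft_force: [-0.5, -0.6, 1.6]
opening: 0.146
```

move_arm --rows '[{"tx": 0, "ty": -0.5, "tz": 0, "rx": 0, "ry": 0, "rz": 0, "grip": 0}, {"tx": 0, "ty": -0.5, "tz": 0, "rx": 0, "ry": 0, "rz": 0, "grip": 0}, {"tx": 0, "ty": -1, "tz": 0, "rx": 0, "ry": 0, "rz": 0, "grip": 0}, {"tx": 0, "ty": -1, "tz": 0, "rx": 0, "ry": 0, "rz": 0, "grip": 0}, {"tx": 0, "ty": 0, "tz": 0, "rx": 0, "ry": 0, "rz": 0, "grip": 0}, {"tx": 0, "ty": 0, "tz": 0, "rx": 0, "ry": 0, "rz": 0, "grip": 0}]'

```text
t: 19.27
eef_pos: [551.3, 5.3, 141.3]
tcp_rot: [-1.569, -0.0, -1.528]
ft_force: [-0.4, 0.6, -7.5]
opening: 0.144
```

```bash
python3 - <<'E'
from h import *
c,p,d=snap('wrist','w9');s=env.state(); print(s['t'],s['eef_pos'],s['tcp_rot'],s['opening'],s['ft_force'])
snap('scene','s9'); c,p,d=load('s9')
u,v=proj(c,(553,5,95))[0].astype(int)
cv2.imwrite('pics/s9c.png',cv2.resize(p[max(0,v-95):v+75,u-110:u+90],None,fx=3.5,fy=3.5,interpolation=cv2.INTER_CUBIC))
E
```

```text
19.3167 [550.99959925   5.27916894 140.73469008] [-1.57034821e+00 -1.43260656e-04 -1.52799725e+00] 0.14576199007103982 [-0.53408216  0.41461854 -7.82780712]
```

View pics/s9c.png

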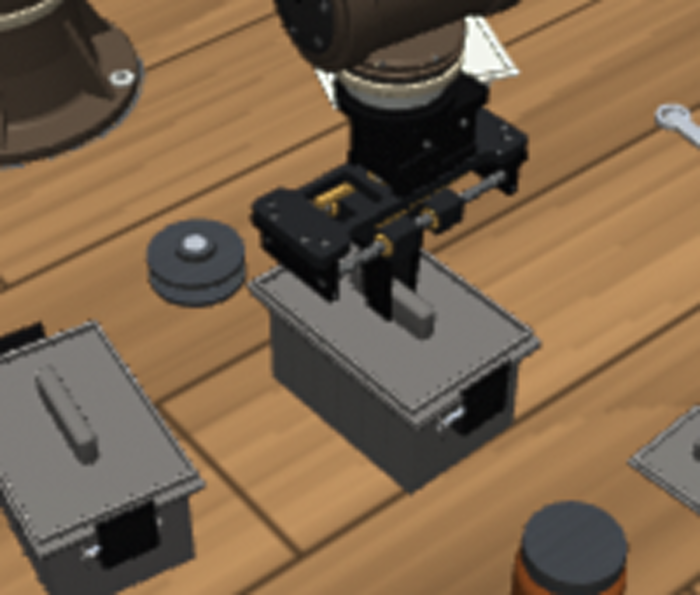

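Lifted 30 mm with about 7.5 N hanging and the lid held level, so the catches hold. I'll raise it and view the full tub unoccluded from the side.

```bash
python3 plan.py 0 "430,-15,270,-1.718,8" | sed 's/"rx": [-0-9.]*, //g'
```

```text
now [550.9   5.3 140.4] [-1.571e+00 -1.000e-04 -1.528e+00] F [-0.5  0.4 -8.4] op 0.147 t 19.37
[{"tx": 0.19, "ty": -1.62, "tz": -1.52, "ry": 0.024, "rz": 0.0, "grip": 0.0}, {"tx": 0.23, "ty": -1.62, "tz": -1.52, "ry": 0.024, "rz": 0.0, "grip": 0.0}, {"tx": 0.26, "ty": -1.62, "tz": -1.51, "ry": 0.024, "rz": 0.0, "grip": 0.0}, {"tx": 0.3, "ty": -1.62, "tz": -1.5, "ry": 0.024, "rz": 0.0, "grip": 0.0}, {"tx": 0.33, "ty": -1.62, "tz": -1.5, "ry": 0.024, "rz": 0.0, "grip": 0.0}, {"tx": 0.37, "ty": -1.62, "tz": -1.49, "ry": 0.023, "rz": 0.0, "grip": 0.0}, {"tx": 0.4, "ty": -1.62, "tz": -1.47, "ry": 0.024, "rz": 0.0, "grip": 0.0}, {"tx": 0.44, "ty": -1.62, "tz": -1.47, "ry": 0.023, "rz": 0.0, "grip": 0.0}]
```

move_arm --rows '[{"tx": 0.2, "ty": -1.6, "tz": -0.9, "rx": 0, "ry": 0.024, "rz": 0, "grip": 0}, {"tx": 0.25, "ty": -1.6, "tz": -1.5, "rx": 0, "ry": 0.024, "rz": 0, "grip": 0}, {"tx": 0.25, "ty": -1.6, "tz": -1.7, "rx": 0, "ry": 0.024, "rz": 0, "grip": 0}, {"tx": 0.3, "ty": -1.6, "tz": -1.7, "rx": 0, "ry": 0.024, "rz": 0, "grip": 0}, {"tx": 0.3, "ty": -1.6, "tz": -1.7, "rx": 0, "ry": 0.024, "rz": 0, "grip": 0}, {"tx": 0.35, "ty": -1.6, "tz": -1.7, "rx": 0, "ry": 0.024, "rz": 0, "grip": 0}, {"tx": 0.4, "ty": -1.6, "tz": -1.6, "rx": 0, "ry": 0.023, "rz": 0, "grip": 0}, {"tx": 0.4, "ty": -1.6, "tz": -1.1, "rx": 0, "ry": 0.023, "rz": 0, "grip": 0}, {"tx": 0, "ty": 0, "tz": 0, "rx": 0, "ry": 0, "rz": 0, "grip": 0}, {"tx": 0, "ty": 0, "tz": 0, "rx": 0, "ry": 0, "rz": 0, "grip": 0}]'

```text
t: 20.2
eef_pos: [431.1, -14.1, 268.7]
tcp_rot: [-1.569, -0.0, -1.718]
ft_force: [-0.4, -0.4, -8.0]
opening: 0.142
```

move_arm --rows '[{"tx": 0, "ty": 0, "tz": 0, "rx": 0, "ry": 0, "rz": 0, "grip": 0}, {"tx": 0, "ty": 0, "tz": 0, "rx": 0, "ry": 0, "rz": 0, "grip": 0}]'

```text
t: 20.37
eef_pos: [431.3, -13.9, 267.4]
tcp_rot: [-1.572, 0.0, -1.717]
ft_force: [-0.5, 0.0, -7.3]
opening: 0.143
```

```bash
python3 - <<'E'
from h import *
c,p,d=snap('wrist','w10');s=env.state(); print(s['t'],s['eef_pos'],s['tcp_rot'],s['opening'],s['ft_force'],s['moment'])
for t in('w10','w3'):
  c,p,d=load(t)
  P=cloud(c,d)
  k=(np.hypot(P[...,0]-483,P[...,1]+214)<115)&(P[...,1]<-140)
  m=k&(P[...,2]>86)&(P[...,2]<98)
  print(t,'lid',cv2.minAreaRect(P[m][:,:2].astype(np.float32)))
  m2=m&(p.min(2)>75); print(' no black',cv2.minAreaRect(P[m2][:,:2].astype(np.float32)))
  m=k&(P[...,2]>107)&(P[...,2]<125)
  print(' bar',cv2.minAreaRect(P[m][:,:2].astype(np.float32)))
E
```

```text
20.4167 [431.30006918 -13.92916562 267.42307181] [-1.57243759e+00  8.05417108e-07 -1.71747550e+00] 0.14552243184028757 [ 0.45214262  0.65153553 -7.84270504] [0.06898151 0.05945041 0.0220661 ]
w10 lid ((481.4378967285156, -213.642333984375), (116.91756439208984, 184.82864379882812), 81.28079223632812)
 no black ((480.35040283203125, -213.68157958984375), (116.575439453125, 182.6761932373047), 81.3025131225586)
 bar ((481.1690673828125, -213.21627807617188), (14.88932991027832, 75.60759735107422), 81.63056182861328)
w3 lid ((483.62237548828125, -214.17799377441406), (115.79322052001953, 180.05064392089844), 81.6422119140625)
 no black ((481.9708557128906, -213.93536376953125), (115.79322052001953, 176.63119506835938), 81.6422119140625)
 bar ((481.4095458984375, -213.45993041992188), (13.980253219604492, 75.81121063232422), 81.3663558959961)
```

View pics/w10.png

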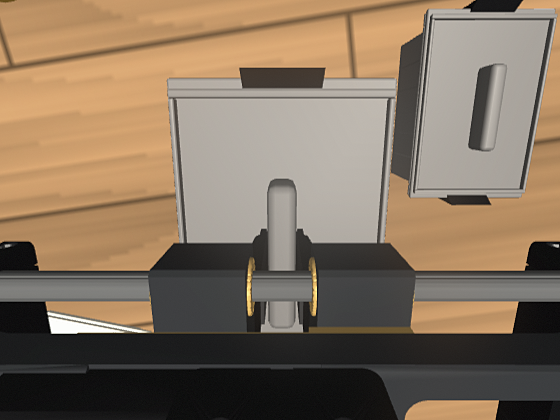

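```bash
python3 - <<'E'
from h import *
import pickle
for t in('w10','w9','w6'):
  c,st,p,d=pickle.load(open(f'pics/{t}.pkl','rb')); P=cloud(c,d)
  L=(P-st['eef_pos'])@R.from_euler('xyz',st['tcp_rot']).as_matrix()  # tool coords
  X,Y,Z=L[...,0],L[...,1],L[...,2]
  m=(abs(X)<70)&(Y>10)&(Y<30)&(Z>20)&(Z<100)&(p.min(2)>75)
  Q=L[m]; print(t,len(Q),'x',np.percentile(Q[:,0],[.2,99.8]).round(1),'z max',np.percentile(Q[:,2],99.8).round(1), 'plate y',np.median(Q[:,1]).round(1))
  # edges x-mid vs z for yaw
  for z in(40,55,70,82):
    k=Q[abs(Q[:,2]-z)<3]; print('  z',z,k[:,0].min().round(1),k[:,0].max().round(1))
  for x in(-45,-25,25,45):
    k=Q[abs(Q[:,0]-x)<4]; print('  x',x,k[:,2].max().round(1))
  b=(abs(X)<20)&(Y>-12)&(Y<2)&(Z>12)&(Z<60)&(p.min(2)>75); print('  bar zmax',np.percentile(L[b][:,2],99.5).round(1))
E
```

```text
w10 27117 x [-55.   56.5] z max 88.3 plate y 21.4
  z 40 -55.1 56.7
  z 55 -55.1 56.6
  z 70 -55.2 56.6
  z 82 -56.9 58.4
  x -45 88.4
  x -25 88.4
  x 25 91.8
  x 45 88.4
  bar zmax 39.0
w9 27726 x [-55.3  56.4] z max 88.7 plate y 21.3
  z 40 -55.3 56.7
  z 55 -55.6 56.4
  z 70 -55.5 56.7
  z 82 -57.2 58.3
  x -45 88.9
  x -25 88.9
  x 25 88.7
  x 45 88.8
  bar zmax 38.8
w6 27956 x [-55.3  56.3] z max 88.2 plate y 20.6
  z 40 -55.4 56.4
  z 55 -55.6 56.4
  z 70 -55.6 56.6
  z 82 -57.8 58.0
  x -45 87.7
  x -25 88.3
  x 25 88.2
  x 45 88.2
  bar zmax 38.3
```

```bash
python3 plan.py 0 "480.8,-212.8,250,-1.720,8" | sed 's/"rx": [-0-9.]*, //g'
```

```text
now [431.3 -13.9 267.4] [-1.5724  0.     -1.7175] F [ 0.5  0.7 -7.8] op 0.146 t 20.42
[{"tx": 2.37, "ty": 0.22, "tz": 0.98, "ry": 0.0, "rz": 0.0, "grip": 0.0}, {"tx": 2.37, "ty": 0.22, "tz": 0.98, "ry": 0.0, "rz": 0.0, "grip": 0.0}, {"tx": 2.37, "ty": 0.21, "tz": 0.97, "ry": 0.0, "rz": 0.0, "grip": 0.0}, {"tx": 2.37, "ty": 0.22, "tz": 0.98, "ry": 0.001, "rz": 0.0, "grip": 0.0}, {"tx": 2.37, "ty": 0.21, "tz": 0.98, "ry": 0.0, "rz": 0.0, "grip": 0.0}, {"tx": 2.37, "ty": 0.22, "tz": 0.98, "ry": 0.001, "rz": 0.0, "grip": 0.0}, {"tx": 2.36, "ty": 0.22, "tz": 0.98, "ry": 0.0, "rz": 0.0, "grip": 0.0}, {"tx": 2.36, "ty": 0.21, "tz": 0.97, "ry": 0.001, "rz": 0.0, "grip": 0.0}]
```

move_arm --rows '[{"tx": 1.4, "ty": 0, "tz": 0.6, "rx": 0, "ry": 0, "rz": 0, "grip": 0}, {"tx": 2.6, "ty": 0, "tz": 1.1, "rx": 0, "ry": 0, "rz": 0, "grip": 0}, {"tx": 2.8, "ty": 0, "tz": 1.1, "rx": 0, "ry": 0.001, "rz": 0, "grip": 0}, {"tx": 2.8, "ty": 0.2, "tz": 1.1, "rx": 0, "ry": 0.001, "rz": 0, "grip": 0}, {"tx": 2.8, "ty": 0.2, "tz": 1.1, "rx": 0, "ry": 0.001, "rz": 0, "grip": 0}, {"tx": 2.8, "ty": 0.2, "tz": 1.1, "rx": 0, "ry": 0, "rz": 0, "grip": 0}, {"tx": 2.4, "ty": 0.2, "tz": 1.1, "rx": 0, "ry": 0, "rz": 0, "grip": 0}, {"tx": 1.3, "ty": 0.2, "tz": 0.6, "rx": 0, "ry": 0, "rz": 0, "grip": 0}, {"tx": 0, "ty": 0, "tz": 0, "rx": 0, "ry": 0, "rz": 0, "grip": 0}, {"tx": 0, "ty": 0, "tz": 0, "rx": 0, "ry": 0, "rz": 0, "grip": 0}]'

```text
t: 21.25
eef_pos: [480.1, -212.6, 257.3]
tcp_rot: [-1.573, 0.001, -1.722]
ft_force: [-0.2, 0.6, -8.1]
opening: 0.146
```

move_arm --rows '[{"tx": 0, "ty": 0, "tz": 0, "rx": 0, "ry": 0, "rz": 0, "grip": 0}, {"tx": 0, "ty": 0, "tz": 0, "rx": 0, "ry": 0, "rz": 0, "grip": 0}]'

```text
t: 21.42
eef_pos: [480.1, -211.5, 258.3]
tcp_rot: [-1.571, 0.0, -1.72]
ft_force: [-0.5, -0.3, -7.5]
opening: 0.145
```

```bash
python3 plan.py 0 "480.8,-212.8,225,-1.720,1" | sed 's/"rx": [-0-9.]*, //g'; python3 - <<'E'
from h import *
snap('scene','s10'); c,p,d=load('s10')
u,v=proj(c,(481,-213,110))[0].astype(int)
cv2.imwrite('pics/s10c.png',cv2.resize(p[max(0,v-110):v+70,max(0,u-110):u+110],None,fx=3.3,fy=3.3,interpolation=cv2.INTER_CUBIC))
E
```

```text
now [ 480.1 -211.5  258.3] [-1.5713e+00  4.0000e-04 -1.7200e+00] F [-0.5 -0.3 -7.5] op 0.145 t 21.42
[{"tx": 0.12, "ty": 3.33, "tz": 0.09, "ry": 0.0, "rz": 0.0, "grip": 0.0}]
```

View pics/s10c.png

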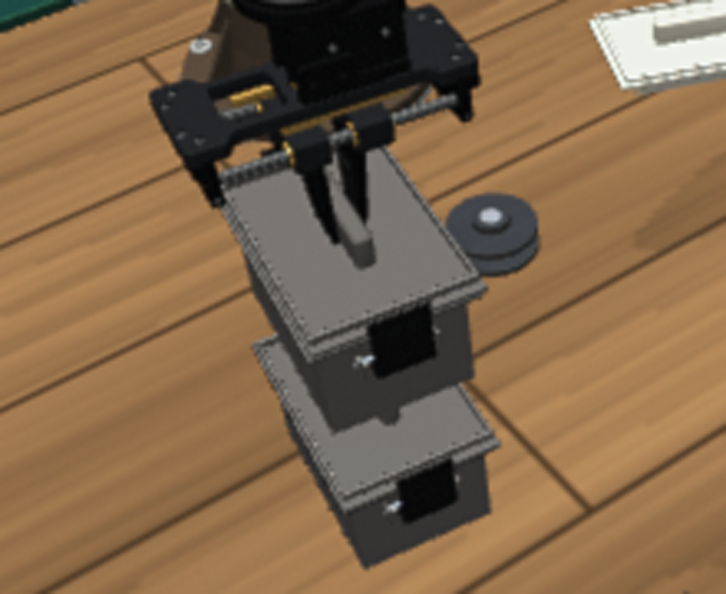

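The tub hangs parallel to and above the full tub. I'll correct by about 1 mm and lower to just above the border.

move_arm --rows '[{"tx": 0.12, "ty": 0.8, "tz": 0.08, "rx": 0, "ry": 0, "rz": 0, "grip": 0}, {"tx": 0, "ty": 1.4, "tz": 0, "rx": 0, "ry": 0, "rz": 0, "grip": 0}, {"tx": 0, "ty": 1.2, "tz": 0, "rx": 0, "ry": 0, "rz": 0, "grip": 0}, {"tx": 0, "ty": 0.6, "tz": 0, "rx": 0, "ry": 0, "rz": 0, "grip": 0}, {"tx": 0, "ty": 0.3, "tz": 0, "rx": 0, "ry": 0, "rz": 0, "grip": 0}, {"tx": 0, "ty": 0, "tz": 0, "rx": 0, "ry": 0, "rz": 0, "grip": 0}, {"tx": 0, "ty": 0, "tz": 0, "rx": 0, "ry": 0, "rz": 0, "grip": 0}, {"tx": 0, "ty": 0, "tz": 0, "rx": 0, "ry": 0, "rz": 0, "grip": 0}]'

```text
t: 22.13
eef_pos: [481.1, -213.9, 216.1]
tcp_rot: [-1.57, -0.001, -1.721]
ft_force: [-0.0, 0.2, -7.5]
opening: 0.144
```

```bash
python3 - <<'E'
from h import *
s=env.state(); print(s['t'],s['eef_pos'],s['tcp_rot'])
snap('scene','s11'); c,p,d=load('s11')
for X in [(481,-213,95)]:
  u,v=proj(c,X)[0].astype(int)
cv2.imwrite('pics/s11c.png',cv2.resize(p[v-40:v+75,max(0,u-70):u+80],None,fx=5,fy=5,interpolation=cv2.INTER_CUBIC)); print(u,v)
E
```

```text
22.1333 [ 481.05610498 -213.91730444  216.07741688] [-1.56974108e+00 -5.19400766e-04 -1.72087314e+00]
209 226
```

View pics/s11c.png

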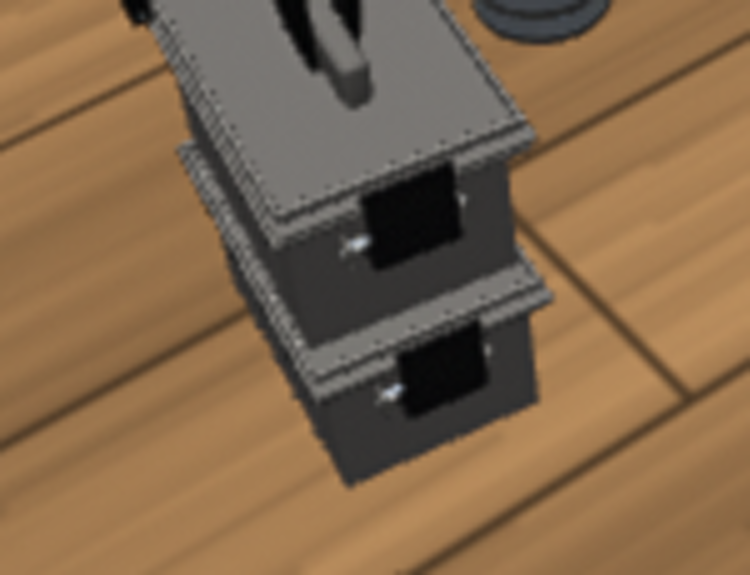

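move_arm --rows '[{"tx": -0.08, "ty": 0.4, "tz": 0, "rx": 0, "ry": 0, "rz": 0, "grip": 0}, {"tx": 0, "ty": 0.3, "tz": 0, "rx": 0, "ry": 0, "rz": 0, "grip": 0}, {"tx": 0, "ty": 0.2, "tz": 0, "rx": 0, "ry": 0, "rz": 0, "grip": 0}, {"tx": 0, "ty": 0, "tz": 0, "rx": 0, "ry": 0, "rz": 0, "grip": 0}, {"tx": 0, "ty": 0, "tz": 0, "rx": 0, "ry": 0, "rz": 0, "grip": 0}]'

```text
t: 22.6
eef_pos: [480.9, -213.0, 206.3]
tcp_rot: [-1.571, 0.0, -1.721]
ft_force: [-0.7, -0.1, -7.1]
opening: 0.145
```

move_arm --rows '[{"tx": 0, "ty": 0.2, "tz": 0, "rx": 0, "ry": 0, "rz": 0, "grip": 0}, {"tx": 0, "ty": 0.1, "tz": 0, "rx": 0, "ry": 0, "rz": 0, "grip": 0}, {"tx": 0, "ty": 0, "tz": 0, "rx": 0, "ry": 0, "rz": 0, "grip": 0}, {"tx": 0, "ty": 0, "tz": 0, "rx": 0, "ry": 0, "rz": 0, "grip": 0}]'

```text
t: 22.93
eef_pos: [480.9, -213.0, 203.5]
tcp_rot: [-1.571, -0.0, -1.721]
ft_force: [0.2, -0.1, -8.1]
opening: 0.146
```

Already 2 mm below the border's top with no contact force, so the foot is inside it. I'll lower to the seat.

move_arm --rows '[{"tx": 0, "ty": 0.2, "tz": 0, "rx": 0, "ry": 0, "rz": 0, "grip": 0}, {"tx": 0, "ty": 0.1, "tz": 0, "rx": 0, "ry": 0, "rz": 0, "grip": 0}, {"tx": 0, "ty": 0.05, "tz": 0, "rx": 0, "ry": 0, "rz": 0, "grip": 0}, {"tx": 0, "ty": 0, "tz": 0, "rx": 0, "ry": 0, "rz": 0, "grip": 0}]'

```text
t: 23.27
eef_pos: [481.2, -213.2, 200.3]
tcp_rot: [-1.57, -0.0, -1.721]
ft_force: [-0.2, 0.3, -2.1]
opening: 0.144
```

move_arm --rows '[{"tx": 0, "ty": 0.06, "tz": 0, "rx": 0, "ry": 0, "rz": 0, "grip": 0}, {"tx": 0, "ty": 0, "tz": 0, "rx": 0, "ry": 0, "rz": 0, "grip": 0}]'

```text
t: 23.43
eef_pos: [481.2, -213.2, 199.8]
tcp_rot: [-1.57, -0.001, -1.721]
ft_force: [-1.4, 0.9, 0.4]
opening: 0.146
```

Seated: the load is off the gripper at z = 199.8 mm (expected 199.6). Release and back off.

move_arm --rows '[{"tx": 0, "ty": 0, "tz": 0, "rx": 0, "ry": 0, "rz": 0, "grip": 40}, {"tx": 0, "ty": 0, "tz": 0, "rx": 0, "ry": 0, "rz": 0, "grip": 40}, {"tx": 0, "ty": 0, "tz": 0, "rx": 0, "ry": 0, "rz": 0, "grip": 40}, {"tx": 0, "ty": -1, "tz": 0, "rx": 0, "ry": 0, "rz": 0, "grip": 40}, {"tx": 0, "ty": -3, "tz": 0, "rx": 0, "ry": 0, "rz": 0, "grip": 40}, {"tx": 0, "ty": -3, "tz": 0, "rx": 0, "ry": 0, "rz": 0, "grip": 40}, {"tx": -2, "ty": -3, "tz": 0, "rx": 0, "ry": 0, "rz": 0, "grip": 40}, {"tx": -3, "ty": 0, "tz": -1, "rx": 0, "ry": 0, "rz": 0, "grip": 40}, {"tx": -3, "ty": 0, "tz": -1, "rx": 0, "ry": 0, "rz": 0, "grip": 40}, {"tx": -3, "ty": 0, "tz": -1, "rx": 0, "ry": 0, "rz": 0, "grip": 40}]'

```text
t: 24.27
eef_pos: [467.3, -98.7, 300.6]
tcp_rot: [-1.569, -0.0, -1.722]
ft_force: [1.0, -0.2, -0.3]
opening: 0.403
```

move_arm --rows '[{"tx": -3, "ty": 0, "tz": -1, "rx": 0, "ry": 0, "rz": 0, "grip": 40}, {"tx": -3, "ty": 0, "tz": -1, "rx": 0, "ry": 0, "rz": 0, "grip": 40}, {"tx": 0, "ty": 0, "tz": 0, "rx": 0, "ry": 0, "rz": 0, "grip": 40}, {"tx": 0, "ty": 0, "tz": 0, "rx": 0, "ry": 0, "rz": 0, "grip": 40}, {"tx": 0, "ty": 0, "tz": 0, "rx": 0, "ry": 0, "rz": 0, "grip": 40}]'

```text
t: 24.68
eef_pos: [457.1, -37.7, 300.0]
tcp_rot: [-1.57, -0.0, -1.72]
ft_force: [0.1, -0.3, 0.0]
opening: 0.406
```

```bash
python3 - <<'E'
from h import *
s=env.state(); print(s['t'],s['eef_pos'],s['ft_force'])
snap('wrist','w12'); snap('scene','s12'); snap('top','t12')
c,p,d=load('w12'); P=cloud(c,d)
k=(np.hypot(P[...,0]-481,P[...,1]+213)<115)
m=k&(P[...,2]>170)&(P[...,2]<188); print('upper lid z',np.median(P[m][:,2]),cv2.minAreaRect(P[m][:,:2].astype(np.float32)))
m=k&(P[...,2]>197)&(P[...,2]<212); print('bar',cv2.minAreaRect(P[m][:,:2].astype(np.float32))) if m.any() else 0
m=k&(P[...,2]>174)&(P[...,2]<182)&(p.min(2)>75); Q=P[m]; A=np.c_[Q[:,:2]-[481,-213],np.ones(len(Q))]; print('plane slope',np.linalg.lstsq(A,Q[:,2],rcond=None)[0])
c,p,d=load('s12'); u,v=proj(c,(481,-213,120))[0].astype(int)
cv2.imwrite('pics/s12c.png',cv2.resize(p[v-80:v+80,max(0,u-100):u+100],None,fx=3.7,fy=3.7,interpolation=cv2.INTER_CUBIC))
E
```

```text
24.6833 [457.14492669 -37.67373036 300.00870982] [ 0.06972084 -0.27224936  0.00654621]
upper lid z 178.37588759141778 ((481.7142028808594, -212.74954223632812), (115.56509399414062, 185.08070373535156), 81.65235137939453)
bar ((481.8388977050781, -213.45289611816406), (14.964547157287598, 74.93970489501953), 81.35821533203125)
plane slope [-6.86420904e-05  1.06554964e-03  1.78193358e+02]
```

View pics/s12c.png

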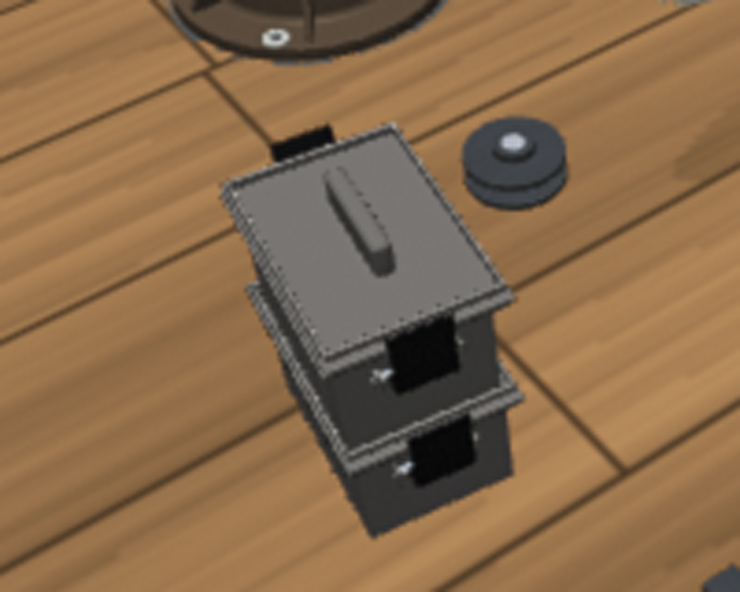

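View pics/w12.png

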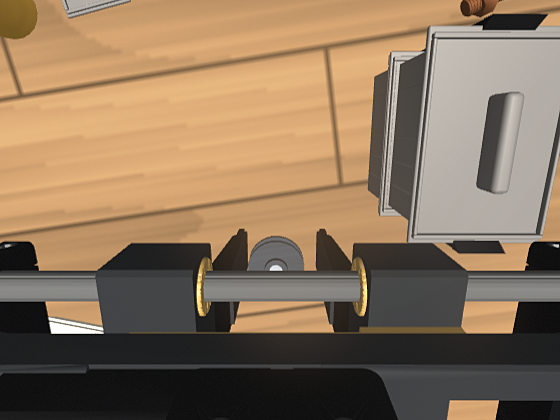

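View pics/t12.png

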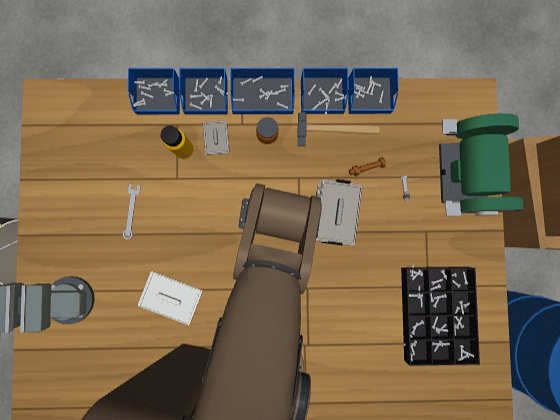

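The stack is level: upper plate at 178.3 mm (expected 178), bar centre at (481.8, -213.5) against the full tub's (481.3, -213.4). Everything else in the top view is where it was, so I'll hand in.

```bash
python3 -c "
from cell import env
print(env.job_done())"
```

```text
the job is handed in; nothing more can be done
None
```

The closed tub, with the big bolt and its nut inside, is nested on the full tub, and I handed the job in at about 25 s of the 67 s allowed.

I laid the bolt in the tub until it touched the floor, then released it. The lid went on the same way, and I pressed its -x end and then its +x end with the shut fingertips. I then lifted the tub by the grip bar, carried it over and lowered it until the weight came off the gripper.

**Catches:** the -x end bottomed out at 38 N with the plate at its seat. The +x end met no resistance until it reached its seat at 15 N, so I did not feel its catch snap; it had probably already snapped during the first press. The plate measured 89.4 mm all over, against an expected 89. Both catches showed over the lid's edge, and the tub hung level by the bar at about 7.5 N.

**Nesting:** there was no contact force as the foot passed below the top of the border. The upper plate ended level at 178.3 mm, against an expected 178. Its bar centre and yaw agree with the full tub's to within about 1 mm and 0.2°.

**Rest of the bench:** the last top view shows the other items where they were. I did not re-measure the full tub after placing; in the pictures the stack stands squarely where it was.

**Slight disagreement:** one depth outline of the upper lid came out 185 mm long instead of 176, most likely because it included the black catches. The bar agreed with expectation.

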